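# Measure the flow cells on the cross-slide carrier

### The job

Pull the carrier out by its handle until it clicks on its load stop, and lay every flow cell on the table, window up, flat in a free pocket of the carrier. Turn the selector to two pips (reference), bring the white tile under the optical head and keep it there for at least a second; with the tile still there turn the selector to three pips (sample), then bring each cell's window in turn, shortest cell first and longest last, under the head for at least a second each. Finish with the selector back at one pip and the carrier clicked on its load stop with the cells still in their pockets; leave everything else alone and do not bump the head.

Things in the scene. Friction and masses are not known exactly. Their poses are not given: they have to be found in the camera images.
- stand: measuring stand bolted to the breadboard: black base plate 440 x 170 x 10 mm with two steel x rails, and behind it a steel post that carries the optical head. Origin on the table straight under the head's tip; its x axis runs along the x slide away from the robot, y to the left along the y slide, z up. Fixed, but placed and turned a little differently each time
- head_tip (a point): tip of the fixed optical head, a slim black and steel barrel (24 mm thick, the nose 8 mm) pointing straight down: 115 mm above the table, 45 mm above the cells' tops; barrel, clamp and post reach up to 240 mm, the clamp arm running back (stand's +x). Whatever is straight below this point is being measured
- x_slide (a joint): lower slide of the carrier, m: 0 on the load stop nearest the robot (carrier's middle 152.5 mm in front of the head), growing to 0.205 as it goes away from the robot, under the head. A spring plunger clicks in on the load stop: within the last 5 mm it pulls the slide home to 0, and it takes about 8 N to get in or out. Elsewhere the slide stays where it is left (about 2 N to move it)
- y_slide (a joint): upper slide of the carrier, m: 0 in the middle, positive to the stand's left (+y), range -0.075 to 0.075; stays where it is left (about 2 N to move it)
- handle (a point): middle of the black square upright handle of the carrier, 20 x 20 mm and 60 mm tall (48 to 108 mm above the table), 127.5 mm in front (-x) of carrier_mid on a 60 mm wide tongue whose top is 48 mm above the table; this point is 87 mm above the table. Moving the handle moves both slides. Axes as the stand's
- carrier_mid (a point): middle of the carrier, a grey plate 183 x 218 mm (x, y) with four shallow rectangular pockets in two rows, dark inside, each 50 mm in x by 92 mm in y and 4 mm deep; this point is at the height of the pocket floors, 44 mm above the table (plate's face 48 mm). Axes as the stand's
- pocket_near_left (a point): centre of the floor of the pocket nearer the robot, left; at (-37.5, +53) mm from carrier_mid; rides on the carrier
- pocket_near_right (a point): centre of the floor of the pocket nearer the robot, right; at (-37.5, -53) mm from carrier_mid
- pocket_far_right (a point): centre of the floor of the pocket farther from the robot, right; at (+37.5, -53) mm from carrier_mid
- tile (a point): centre of the top of the reference tile, a white disc 34 mm across in a black block (46 x 86 x 26 mm) fixed in the far left pocket; at (+37.5, +53) mm from carrier_mid, 70 mm above the table
- selector (a joint): selector on the controller's top, rad: 0 at one pip (standby, left, as it starts), 0.7 at two pips (reference, middle, pointing along the controller's +x), 1.4 at three pips (sample, right); turns clockwise seen from above as it grows; stops at -0.1 and 1.5. A spring detent holds it at each position and draws it in from about 0.25 rad either side; about 0.1 N m to turn it over
- selector_grip (a point): point on the selector's axis at which to grip its bar, 114 mm above the table: the black bar is 52 mm long, 14 mm wide and 30 mm tall (its top 8 mm above this point) on a round skirt 56 mm across whose top is 22 mm below this point. Its x axis runs along the bar to the pointer's white end, z up
- controller: grey controller box 150 x 180 x 80 mm (x, y, z) with the selector on its top, 30 mm nearer the robot than its middle. Origin under its centre, x away from the robot. Fixed, but placed and turned differently each time
- cell_short: shortest flow cell, may be absent: cream plastic block 60 mm long (its y), 42 mm wide (its x), 26 mm tall, about 117 g, with a round glass window in the middle of the top. Origin in the middle of the underside, under the window; z up. Lies on the table at first, window up
- cell_mid: middle flow cell, may be absent: cream plastic block 73 mm long (its y), 42 mm wide (its x), 26 mm tall, about 142 g, with a round glass window in the middle of the top. Origin in the middle of the underside, under the window; z up. Lies on the table at first, window up
- cell_long: longest flow cell, may be absent: cream plastic block 86 mm long (its y), 42 mm wide (its x), 26 mm tall, about 167 g, with a round glass window in the middle of the top. Origin in the middle of the underside, under the window; z up. Lies on the table at first, window up
- fork: bystander: loose aluminium clamping fork about 140 x 60 x 12 mm; origin in the middle of the underside. Leave it
- vial_stand: bystander: capped glass vial on a black round base 80 mm across, 94 mm tall; origin in the middle of the underside. Leave it
- driver: bystander: screwdriver with black handle, 180 mm; origin in the middle of the underside. Leave it
- lens_post: bystander: lens in a black mount on a short steel post, 116 mm tall; origin in the middle of the underside. Leave it
- tissue_box: bystander: cardboard box of lens tissue 75 x 125 x 45 mm; origin in the middle of the underside. Leave it
- solvent: bystander: amber solvent bottle 54 mm across, 120 mm tall; origin in the middle of the underside. Leave it
- lens_tube: bystander: black lens tube 36 mm across, 60 mm tall, standing; origin in the middle of the underside. Leave it

How it is judged:
On the way, in this order (a step that is already met when the one before it is completed fails the run):
1. the carrier is pulled out until it clicks on its load stop (value of joint x_slide below 0.003 m), for 0.2 s.
2. every flow cell lies flat in a pocket of the carrier (z of cell_short in the frame of carrier_mid between -0.003 and 0.0022 m and angle between each of cell_short, cell_mid, cell_long's own z axis and vertical below 0.05 rad and x of cell_short in the frame of carrier_mid between -0.09 and 0.09 m and y of cell_short in the frame of carrier_mid between -0.109 and 0.109 m and z of cell_mid in the frame of carrier_mid between -0.003 and 0.0022 m and x of cell_mid in the frame of carrier_mid between -0.09 and 0.09 m and y of cell_mid in the frame of carrier_mid between -0.109 and 0.109 m and z of cell_long in the frame of carrier_mid between -0.003 and 0.0022 m and x of cell_long in the frame of carrier_mid between -0.09 and 0.09 m and y of cell_long in the frame of carrier_mid between -0.109 and 0.109 m), for 0.3 s.
3. selector at two pips (reference) and the white tile under the head for a second (value of joint selector between 0.58 and 0.82 rad and horizontal distance between tile and head_tip below 0.007 m), for 0.8 s.
4. selector turned to three pips (sample), the tile still under the head (value of joint selector between 1.28 and 1.52 rad and horizontal distance between tile and head_tip below 0.007 m), for 0.2 s.
5. the shortest cell's window under the head for a second (horizontal distance between cell_short and head_tip below 0.007 m), for 0.8 s.
6. the middle cell's window under the head for a second (horizontal distance between cell_mid and head_tip below 0.007 m), for 0.8 s.
7. the longest cell's window under the head for a second (horizontal distance between cell_long and head_tip below 0.007 m), for 0.8 s.
At the end, for the whole second after the job is handed in: carrier clicked on its load stop (x slide within 3 mm of 0), selector at one pip (within 0.12 rad), every cell at rest flat in a pocket (within 2 mm of its floor, tilt under 0.05 rad). On the way, 'under the head' means within 7 mm and a selector position within 0.12 rad (all of step 2 and value of joint x_slide below 0.003 m and value of joint selector below 0.12 rad and linear speed of each of cell_short, cell_mid, cell_long below 0.02 m/s); the robot touches nothing.
It fails at once if a bystander is shoved more than 6 cm (distance of any of fork, vial_stand, driver, lens_post, tissue_box, solvent, lens_tube from where it was at the start of the episode above 0.06 m).
It fails at once if the vial on its base, lens post, solvent bottle or lens tube is knocked over (angle between any of vial_stand, lens_post, solvent, lens_tube's own z axis and vertical above 0.6 rad).
It fails at once if the robot pushes the optical head with more than 4 N (contact force between any of the arm, the fingers and head above 4 N).
Of cell_short, cell_mid, cell_long only 2 to 3 are there at a start; the rules pass over those that are not, and their reading is None.
At some moment in a run one of cell_short, cell_mid, cell_long may be knocked a few centimetres aside while the robot is not near it.
It also fails if it takes over 210 s, if anything falls off the work surface, if the arm or the gripper's body presses on something with over 40 N, if the wrist force passes 120 N, or if a joint passes its speed limit or range.

### The arm

A 7-joint arm with a two-finger parallel gripper is mounted at the origin on the work surface. World frame = base frame: x ahead of the robot, y to its left, z up, the work surface at z = 0. Lengths are in m, angles in rad, forces in N, time in s.
With the tool pointing down it reaches from about 0.425 to 0.825 m from the base axis. Payload 3.6 kg.
Tool frame: the origin (TCP) lies where the fingers leave the gripper's body, on its centre line; the fingertips stand 73 mm ahead of it and the grasp point (between the pads) lies 54 mm ahead of it; x points along the fingers, y is the direction in which the jaws open and shut, and the axes are right-handed (so a half turn about x gives the same grasp; the last joint's range is limited). The gripper opens to 85 mm and grips with 20 to 120 N. Pads are 22 mm wide; open, the fingers measure 114 mm over their backs; the gripper's body (76 mm by 85 mm) begins 54 mm behind the grasp point. The pads swing forward as they close: fully open they stand 13 mm farther back than shut.
Start: joints at [-1.131, 0.615, -0.013, 1.423, 0.008, 1.103, -0.04], TCP at [0.292, 0.58, 0.304] pointing down, gripper open.
Joint ranges: [-3.12, 3.12], [-0.3, 2.06], [-1.34, 1.32], [0.26, 2.42], [-1.36, 4.5], [0.01, 1.98], [-2.84, 2.84]. Speed limits (rad/s): [2.79, 2.79, 3.14, 3.14, 3.14, 3.14, 3.14].

### API

Orientations are given as a unit quaternion [x, y, z, w].
In Python, from station import arm, snapshot, camera_info, ticket gives the robot as it stands. Calls block until the motion is done:
- arm.movep(position, orientation): joint-space move of the TCP to a pose.
- arm.line_to(position, velocity=0.15, ori=None): straight line of the TCP; ori=None keeps the orientation; velocity is the mean speed in m/s.
- arm.move_j(angles): joint-space move.
- arm.move_gripper(opening, effort=None): opening from 0.0 (shut) to 1.0 (fully open); effort is the grip in N (None keeps the last); returns when the fingers have stopped.
- arm.pause(seconds).
- arm.ik(position, orientation): joint angles nearest the present ones, or None.
- snapshot(name): name is "side" or "top" or "wrist"; returns the picture (480x640x3 uint8, blue, green, red); there is no depth.
- camera_info(name): a dict with "fx", "fy", "cx", "cy" (pixels), "dist_coeffs" ([k1, k2, p1, p2, k3] as OpenCV has them; the pictures are not rectified), "R" (3x3) and "t" (3): a world point X has camera coordinates R X + t; the wrist camera has in their place "T_tool_cam" (4x4, takes a point from camera to tool coordinates, whose origin is the TCP and whose axes are the tool frame's). Camera axes: x right, y down, z forward; pixel columns grow to the right and rows downward; lengths in m; the calibration is good to about 2 mm. A picture is of the moment at which its call begins: read the wrist's pose just before it. camera_info takes no time and is no camera call.
A pose or a line that the arm cannot do raises arm.MotionError and nothing moves.
- ticket.finish_job(): hands the job in, once; it reports no verdict.
Readings, each from a call of its own:
- arm.read_time(): time.
- arm.read_joint_positions(): joint angles.
- arm.read_dq(): joint speeds.
- arm.read_effort(): joint torques, N m.
- arm.read_tool_pos(): TCP position.
- arm.read_eef_rot(): TCP orientation.
- arm.read_ft_force(): force on the tool from outside, world axes, zero at the start.
- arm.read_wrist_torque(): the same for the moment, N m.
- arm.read_opening(): opening from 0.0 (shut) to 1.0 (fully open).
Only numpy, scipy, OpenCV 4.12 (cv2) and the standard library are available. Lean on these libraries where they do the work, as an engineer would, in place of code of your own. Each camera call takes 0.05 s, during which the arm holds its last target.

## Working session

There is one attempt and no reset: what is moved stays moved. The work goes in short steps, each a Python script; the robot and the scene stay as the last script left them, time stands still between calls to the robot, and variables do not carry over. Pictures are saved under pics/ and viewed, and the job is handed in when it is done.

```bash
ls; mkdir -p pics; python3 - <<'E'
from station import arm, snapshot, camera_info
import cv2
for n in("side","top","wrist"):
    cv2.imwrite(f"pics/{n}0.png",snapshot(n)); print(n,camera_info(n))
print(arm.read_time(),arm.read_tool_pos(),arm.read_eef_rot(),arm.read_opening())
E
```

```text
pics
side {'fx': 452.23958893463765, 'fy': 452.23958893463765, 'cx': 317.1110571998179, 'cy': 240.67386859428, 'dist_coeffs': array([0.00501746, 0.        , 0.        , 0.        , 0.        ]), 'R': array([[ 0.86244024, -0.50583158, -0.01819985],
       [-0.397765  , -0.65507417, -0.64238683],
       [ 0.31301729,  0.56125952, -0.76616443]]), 't': array([-0.42015679,  0.27037362,  0.96348737])}
top {'fx': 476.5834587572583, 'fy': 476.5834587572583, 'cx': 319.0968832980788, 'cy': 237.2603840111592, 'dist_coeffs': array([-0.10726564,  0.        ,  0.        ,  0.        ,  0.        ]), 'R': array([[-0.01971494, -0.99937418, -0.02936941],
       [-0.98994749,  0.02362704, -0.13944795],
       [ 0.14005459,  0.02632497, -0.98979377]]), 't': array([0.02810484, 0.49416925, 1.22983823])}
wrist {'fx': 335.9270453990119, 'fy': 335.9270453990119, 'cx': 321.50893812892576, 'cy': 239.94052712517362, 'dist_coeffs': array([-0.05244602,  0.        ,  0.        ,  0.        ,  0.        ]), 'T_tool_cam': array([[-8.84649788e-04, -2.82813311e-01,  9.59174566e-01,
        -7.15576069e-02],
       [ 9.99999391e-01, -8.82948512e-04,  6.61964651e-04,
         7.20778041e-04],
       [ 6.59689341e-04,  9.59174568e-01,  2.82813920e-01,
        -7.21657637e-02],
       [ 0.00000000e+00,  0.00000000e+00,  0.00000000e+00,
         1.00000000e+00]])}
0.15 [0.29226613 0.58006415 0.30297878] [ 0.16279863  0.68811669 -0.16420973  0.68776972] 1.0001883505344822
```

View pics/top0.png

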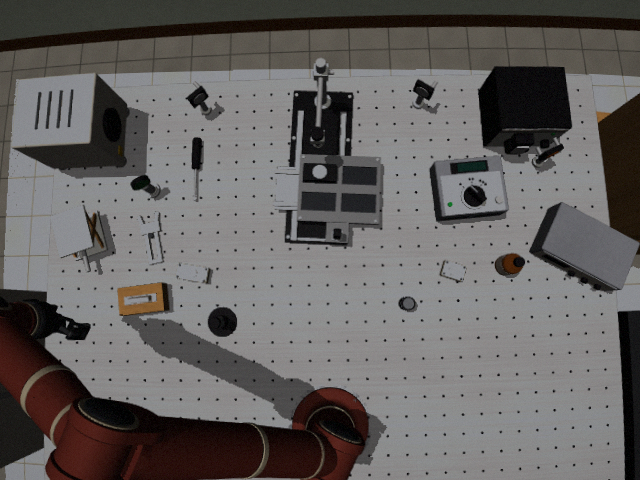

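View pics/side0.png

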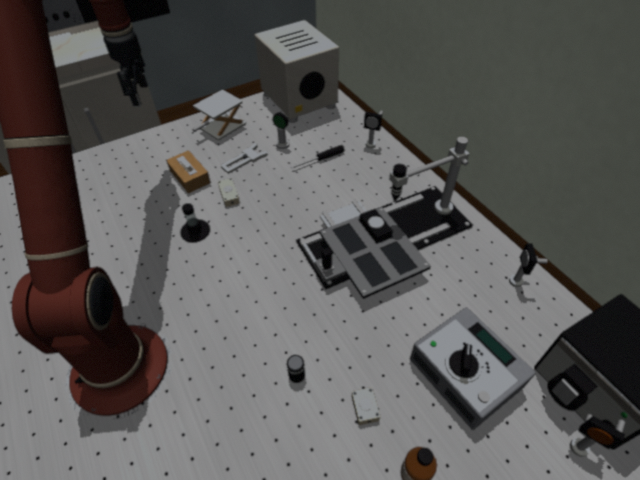

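View pics/wrist0.png

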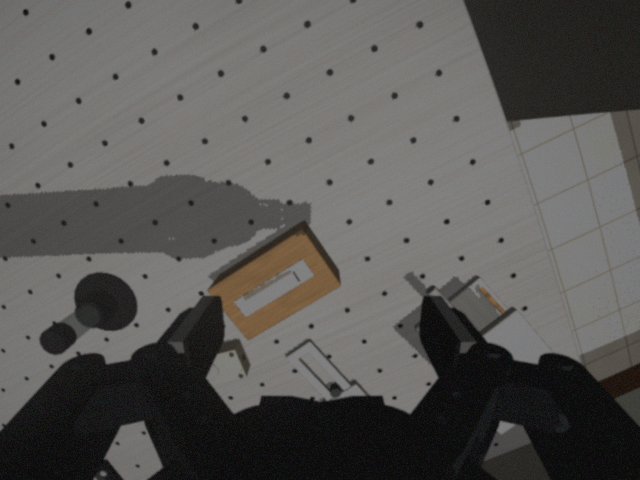

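Top view: carrier at about (340,190), handle (340,236), selector (474,196) on the controller, and two cells near (193,273) and (453,271). I'll enlarge these.

```bash
cat > h.py <<'E'
import numpy as np, cv2
from station import arm, snapshot, camera_info, ticket
from scipy.spatial.transform import Rotation as Rot
def ray(cam,px,T=None):
    c=camera_info(cam)
    K=np.array([[c['fx'],0,c['cx']],[0,c['fy'],c['cy']],[0,0,1]])
    u=cv2.undistortPoints(np.array([[px]],float),K,c['dist_coeffs']).ravel()
    d=np.array([u[0],u[1],1])
    if 'R' in c: return -c['R'].T@c['t'], c['R'].T@d
    p,q=T; R=Rot.from_quat(q).as_matrix(); M=c['T_tool_cam']
    return R@M[:3,3]+p, R@M[:3,:3]@d
def at(cam,px,z,T=None):
    o,d=ray(cam,px,T); return (o+d*(z-o[2])/d[2])
def proj(cam,X,T=None):
    c=camera_info(cam)
    K=np.array([[c['fx'],0,c['cx']],[0,c['fy'],c['cy']],[0,0,1]])
    if 'R' in c: R,t=c['R'],c['t']
    else:
        p,q=T; Rw=Rot.from_quat(q).as_matrix(); M=c['T_tool_cam']
        Rc=Rw@M[:3,:3]; o=Rw@M[:3,3]+p; R=Rc.T; t=-Rc.T@o
    return cv2.projectPoints(np.atleast_2d(X).astype(float),cv2.Rodrigues(R)[0],t,K,c['dist_coeffs'])[0].reshape(-1,2)
def crop(img,name,x0,y0,w,h,s):
    c=cv2.resize(img[y0:y0+h,x0:x0+w],None,fx=s,fy=s,interpolation=cv2.INTER_CUBIC)
    c=cv2.convertScaleAbs(c,alpha=1.4,beta=15)
    for k in range(0,w,10): cv2.putText(c,str(x0+k) if k%20==0 else '',(k*s,8),0,.3,(0,0,255)); cv2.line(c,(k*s,8),(k*s,12),(0,0,255))
    for k in range(0,h,10): cv2.putText(c,str(y0+k) if k%20==0 else '',(0,k*s+4),0,.3,(0,0,255)); cv2.line(c,(22,k*s),(26,k*s),(0,0,255))
    cv2.imwrite(f"pics/{name}.png",c)
E
python3 - <<'E'
from h import *
im=cv2.imread("pics/top0.png")
crop(im,"c1",270,50,130,200,3)
crop(im,"c2",420,140,110,160,3)
crop(im,"c3",110,130,130,210,3)
im=cv2.imread("pics/side0.png")
crop(im,"c4",290,120,190,180,3)
E
```

```text
(no output)
```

View pics/c1.png

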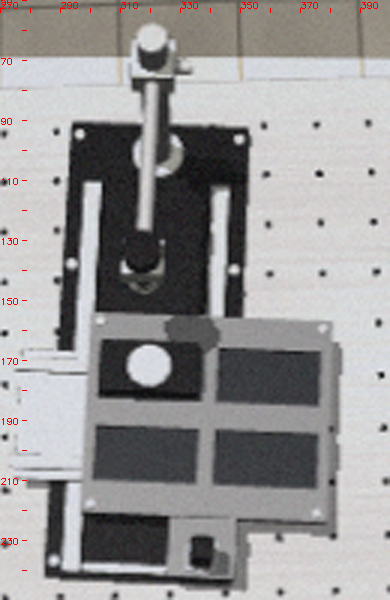

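View pics/c2.png

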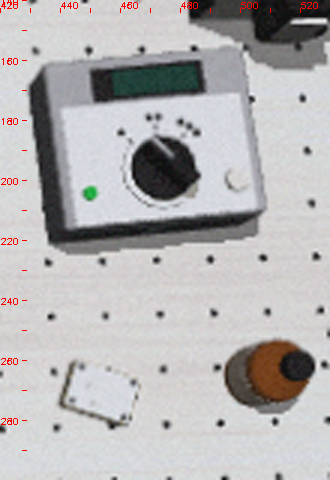

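View pics/c3.png

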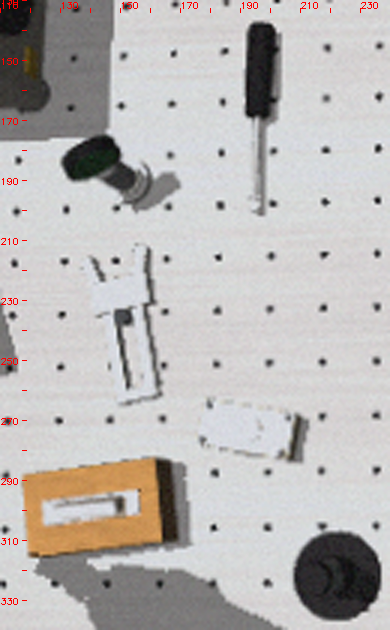

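View pics/c4.png

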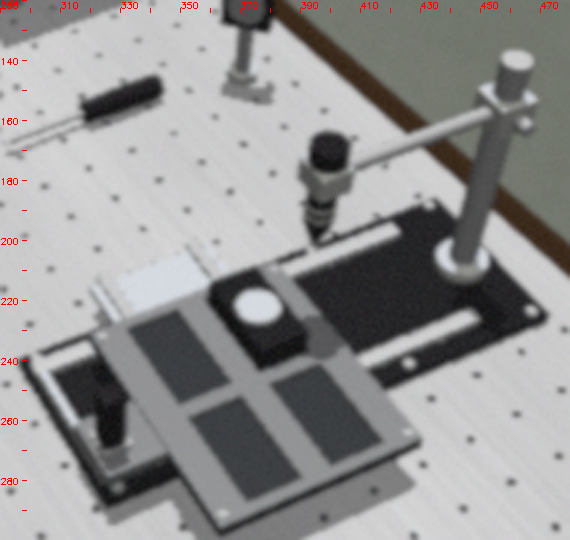

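```bash
python3 - <<'E'
from h import *
import itertools
np.set_printoptions(precision=4,suppress=True)
def P(n,px,z,cam="top"): X=at(cam,px,z);print(n,X);return X
t=P("tile",(319.7,171.3),.07)
ts=P("tile_s",(375.5,222.3),.07,"side")
P("handle top",(337.5,231),.108) ; P("handle top s",(327,247.5),.108,"side")
fl=P("corner FL",(302,154.5),.048);fr=P("FR",(381,157),.048);nl=P("NL",(298,219.5),.048);nr=P("NR",(377.5,223.5),.048)
print((fl+fr+nl+nr)/4, np.linalg.norm(fl-fr),np.linalg.norm(fl-nl))
b=[P("base"+s,p,.01) for s,p in zip(("FL","FR","NL"),((294.3,91),(352.8,93),(285,242)))]
P("headtip t",(317.8,146),.115);P("headtip s",(398,203.5),.115,"side")
# cells corners z=.026
P("barrel top",(316.5,128),.16)
for n,c in(("A",[(441.5+3,260.5),(466,267.5),(461.5,281.5),(440.5,274.5)]),("B",[(180.5,263),(209,268.5),(205.5,283),(176.5,277)])):
    X=np.array([P(n,p,.026) for p in c]); print(X.mean(0),[np.linalg.norm(X[i]-X[i-1]) for i in range(4)])
P("selector",(475,196.5),.122);P("lenstube",(407,303),.06)
E
```

```text
tile [0.6653 0.0113 0.07  ]
tile_s [0.6633 0.011  0.07  ]
handle top [ 0.4991 -0.031   0.108 ]
handle top s [ 0.5026 -0.022   0.108 ]
corner FL [0.72   0.0588 0.048 ]
FR [ 0.7071 -0.1541  0.048 ]
NL [0.5416 0.0719 0.048 ]
NR [ 0.5257 -0.1375  0.048 ]
[ 0.6236 -0.0402  0.048 ] 0.21323710839696727 0.17884240746592064
baseFL [0.9231 0.0807 0.01  ]
baseFR [ 0.9115 -0.0864  0.01  ]
baseNL [0.4874 0.1107 0.01  ]
headtip t [0.7197 0.0139 0.115 ]
headtip s [0.7189 0.0016 0.115 ]
barrel top [0.7512 0.0151 0.16  ]
A [ 0.4257 -0.3142  0.026 ]
A [ 0.4056 -0.3708  0.026 ]
A [ 0.3689 -0.3566  0.026 ]
A [ 0.3888 -0.3016  0.026 ]
[ 0.3973 -0.3358  0.026 ] [np.float64(0.03895488696735235), np.float64(0.06004744061691861), np.float64(0.039365815048651547), np.float64(0.05854618844050939)]
B [0.4347 0.3935 0.026 ]
B [0.4183 0.3148 0.026 ]
B [0.3797 0.324  0.026 ]
B [0.397  0.4039 0.026 ]
[0.4074 0.359  0.026 ] [np.float64(0.03906528612468471), np.float64(0.08040513392944028), np.float64(0.039777128900655316), np.float64(0.08183117531877376)]
selector [ 0.5762 -0.3779  0.122 ]
lenstube [ 0.3164 -0.2044  0.06  ]
```

```bash
cat >> h.py <<'E'
def Q(yaw):
    z=np.array([np.cos(yaw),np.sin(yaw),0]); x=np.array([0,0,-1.]); y=np.cross(z,x)
    return Rot.from_matrix(np.c_[x,y,z]).as_quat()
def pose(): return arm.read_tool_pos(),arm.read_eef_rot()
def shot(n,name):
    T=pose(); im=snapshot(n); cv2.imwrite(f"pics/{name}.png",im); return im,T
def yawof():
    z=Rot.from_quat(arm.read_eef_rot()).as_matrix()[:,2]; return np.arctan2(z[1],z[0])
np.set_printoptions(precision=4,suppress=True)
E
python3 - <<'E'
from h import *
print(yawof(),arm.ik([.496,-.03,.3],Q(-.068)),arm.ik([.496,-.03,.145],Q(-.068)))
arm.movep([.496,-.03,.3],Q(-.068))
print(arm.read_time(),pose(),arm.read_joint_positions())
shot("wrist","w1");im,_=shot("top","t1"); shot("side","s1")
E
```

```text
-0.4666834271776342 [-0.0463  0.3838  0.0874  1.8642 -0.0419  0.8953  1.5638] [ 0.0753  0.6167 -0.0874  2.0233  0.1044  0.5057  1.4153]
2.4417 (array([ 0.4963, -0.0289,  0.3   ]), array([ 0.0235,  0.7066, -0.0232,  0.7068])) [-0.0474  0.3841  0.0863  1.8637 -0.0421  0.8953  1.5637]
```

View pics/w1.png

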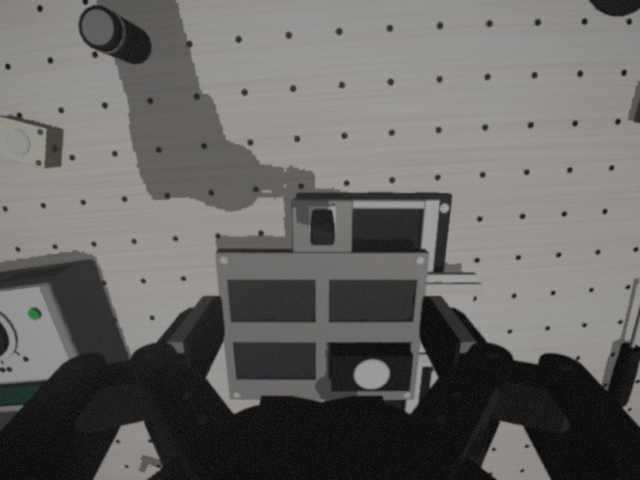

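View pics/t1.png

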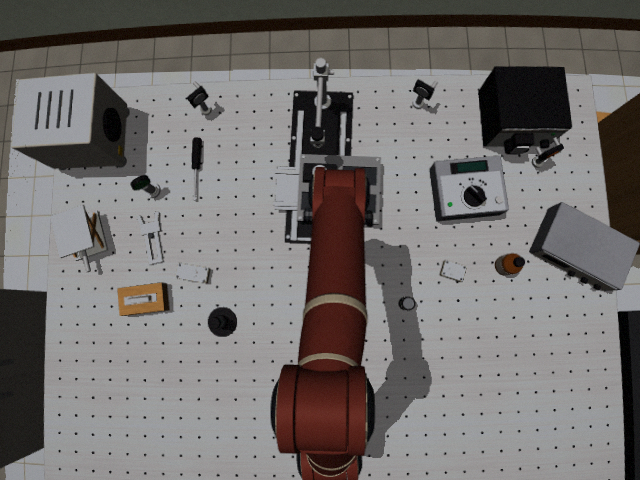

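View pics/s1.png

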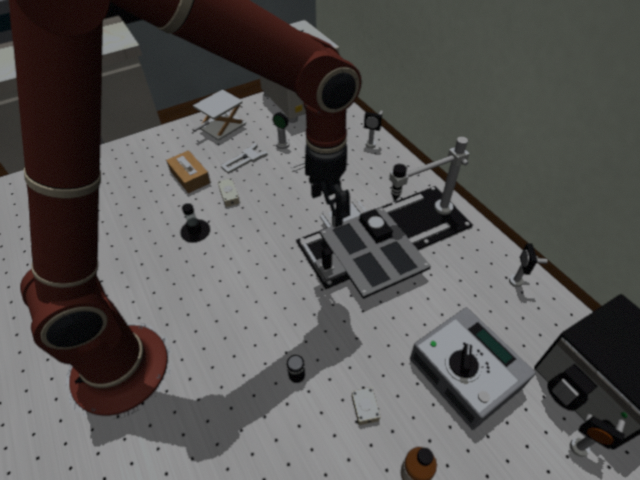

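```bash
python3 - <<'E'
from h import *
im=cv2.imread("pics/w1.png"); crop(im,"c5",210,185,250,225,3)
E
```

```text
(no output)
```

View pics/c5.png

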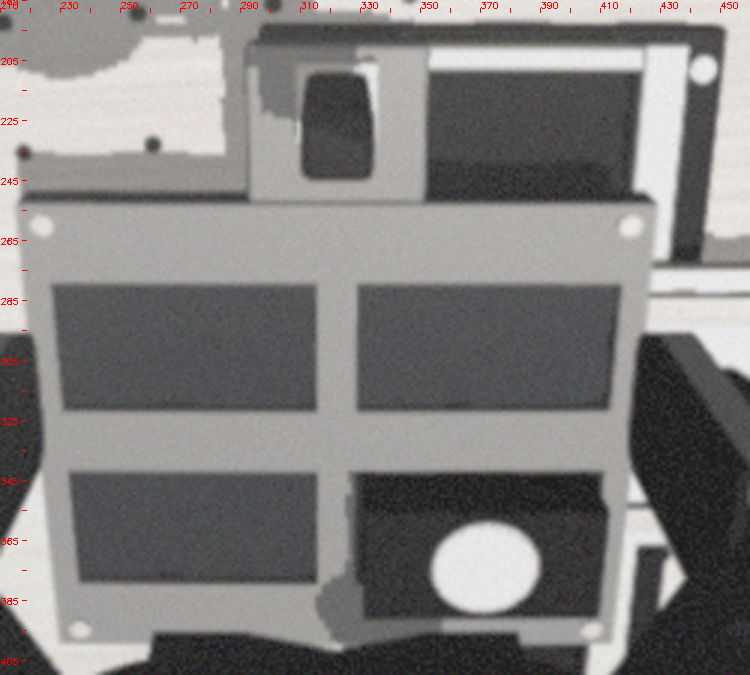

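```bash
cat >> h.py <<'E'
from scipy.optimize import least_squares
def R2(a): return np.array([[np.cos(a),-np.sin(a)],[np.sin(a),np.cos(a)]])
def fit(cam,pts,px,T=None,x0=(.6,0,0)):
    pts=np.array(pts,float);px=np.array(px,float)
    def X(p): return np.c_[pts[:,:2]@R2(p[2]).T+p[:2],pts[:,2]]
    r=least_squares(lambda p:(proj(cam,X(p),T)-px).ravel(),x0)
    return r.x,np.sqrt(np.mean(r.fun**2))
E
python3 - <<'E'
from h import *
T=(np.array([ 0.4963, -0.0289,  0.3   ]), np.array([ 0.0235,  0.7066, -0.0232,  0.7068]))
pts=[(-62.5,7),(-62.5,99),(-12.5,99),(-12.5,7),(-62.5,-7),(-62.5,-99),(-12.5,-99),(-12.5,-7),(12.5,-7),(12.5,-99),(62.5,-99),(62.5,-7)]
pts=[(a/1e3,b/1e3,.048) for a,b in pts]+[(.0375,.053,.07)]
px=[(329,279.7),(417,279.8),(413.3,321.7),(329,321.7),(315.7,279.8),(227.3,279.8),(231,321.7),(315.7,321.7),(315.7,342.3),(232.7,342.3),(236.3,379),(315.7,379),(372,374)]
p,e=fit("wrist",pts,px,T); print(p,e)
# top: outer plate corners + tile
pt2=[(.0915,.109,.048),(.0915,-.109,.048),(-.0915,.109,.048),(-.0915,-.109,.048),(.0375,.053,.07)]
p2,e2=fit("top",pt2,[(302,154.5),(381,157),(298,219.5),(377.5,223.5),(319.7,171.3)]); print(p2,e2)
for q in(p,p2): print("handle",q[:2]+R2(q[2])@[-.1275,0])
E
```

```text
[ 0.6255 -0.0358 -0.0676] 0.31631271204713834
[ 0.6238 -0.0399 -0.0738] 0.9027764032443358
handle [ 0.4983 -0.0272]
handle [ 0.4966 -0.0305]
```

```bash
python3 - <<'E'
from h import *
yaw=-.068; q=Q(yaw); ux=np.array([np.cos(yaw),np.sin(yaw),0])
h=np.array([.498,-.028,.143])
arm.movep([.498,-.028,.2],q)
arm.line_to(h,velocity=.1)
print(arm.read_ft_force())
arm.move_gripper(0.0,effort=50); print("open",arm.read_opening(),arm.read_ft_force(),pose()[0])
for s in (.03,.05,.055,.058,.061,.064,.067):
    arm.line_to(h-ux*s,velocity=.06); f=arm.read_ft_force(); print(s,f,arm.read_tool_pos())
    if f@ux>12: break
shot("wrist","w2"); shot("side","s2"); print(arm.read_time())
E
```

```text
[ 0.6499 -0.7754  1.0301]
open 0.23036857962608762 [-1.2224  0.6024  3.3794] [ 0.498  -0.0281  0.1433]
0.03 [-1.0944 -0.3869  6.2662] [ 0.4666 -0.0259  0.1432]
0.05 [ 1.3705 -0.6068  4.0124] [ 0.4481 -0.0247  0.1432]
0.055 [ 2.5861 -1.9936  5.8677] [ 0.4437 -0.0244  0.1432]
0.058 [ 0.5217 -0.7604  7.531 ] [ 0.4396 -0.0241  0.1432]
0.061 [-3.0924 -0.9439  9.8532] [ 0.4348 -0.0238  0.1432]
0.064 [ 2.1231 -1.6926  5.7218] [ 0.4344 -0.0238  0.1432]
0.067 [ 6.9056 -1.4252 -0.1831] [ 0.4341 -0.0237  0.1432]
6.8833
```

View pics/s2.png

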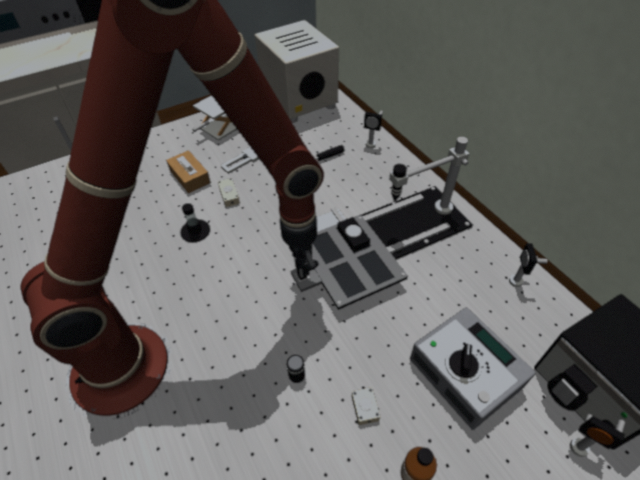

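```bash
python3 - <<'E'
from h import *
q=Q(-.068)
p=arm.read_tool_pos()
arm.line_to(p+[.003,0,0],velocity=.05)
arm.move_gripper(.6); print(arm.read_ft_force())
arm.line_to(p+[.003,0,.1],velocity=.2)
arm.movep([.47,-.03,.34],q)
im,T=shot("wrist","w3"); print(T); crop(im,"c6",210,225,230,195,3)
im,_=shot("side","s3"); crop(im,"c7",280,140,190,180,4); print(arm.read_time())
E
```

```text
[-0.309  -0.3049 -1.5812]
(array([ 0.4697, -0.03  ,  0.339 ]), array([ 0.0241,  0.7075, -0.0241,  0.7059]))
8.8
```

View pics/w3.png

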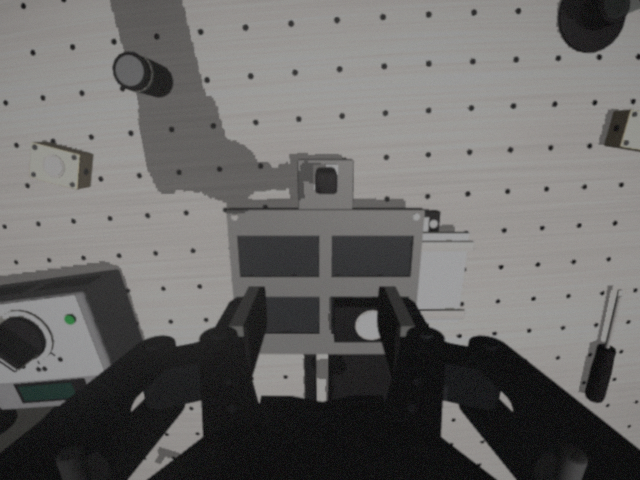

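View pics/c6.png

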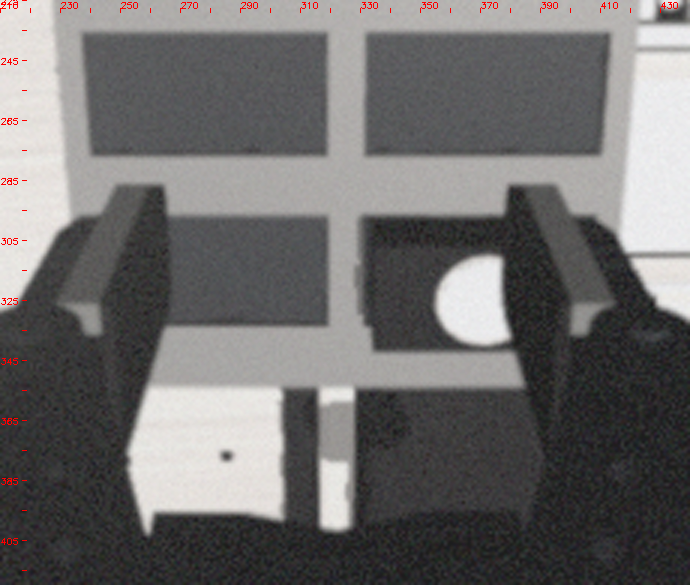

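View pics/c7.png

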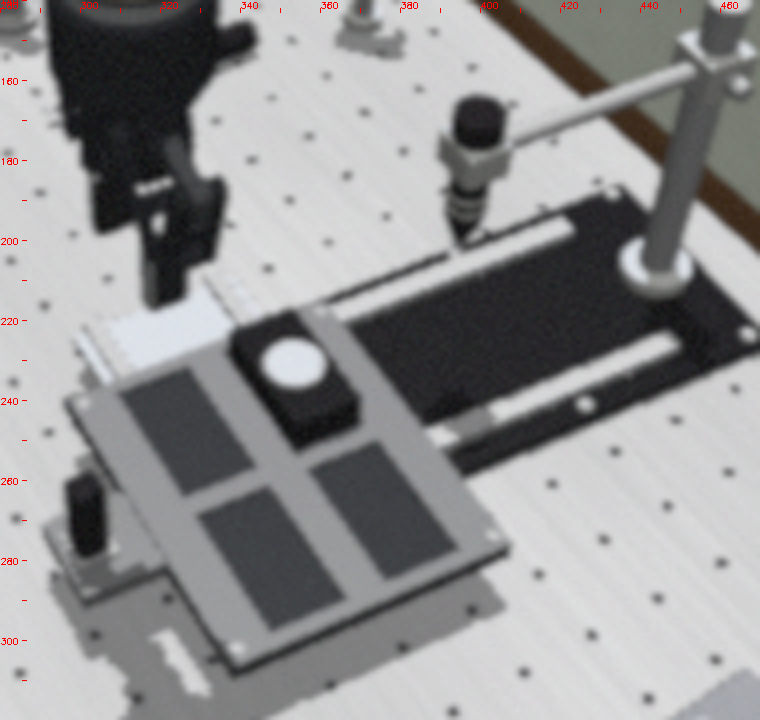

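```bash
python3 - <<'E'
from h import *
T=(np.array([ 0.4697, -0.03  ,  0.339 ]), np.array([ 0.0241,  0.7075, -0.0241,  0.7059]))
pts=[(-62.5,7),(-62.5,99),(-12.5,99),(-12.5,7),(-62.5,-7),(-62.5,-99),(-12.5,-99),(-12.5,-7),(12.5,-7),(62.5,-7)]
pts=[(a/1e3,b/1e3,.048) for a,b in pts]
px=[(332,236),(413.3,236),(410.3,276.7),(332,276.7),(319,236),(237.3,236),(240.3,276.7),(319,276.7),(319,296.7),(319,333.3)]
p,e=fit("wrist",pts,px,T); print(p,e,"handle",p[:2]+R2(p[2])@[-.1275,0])
# side: plate corners (280,140)+/4
c=[(66,404),(345,300),(510,548),(234,675)]
c=[(.0915,.109,.048),(-.0915,.109,.048)],0
pt=[(-.0915,.109,.048),(-.0915,-.109,.048),(.0915,-.109,.048),(.0375,.053,.07),(-.0625,.099,.048),(-.0625,-.099,.048)]
spx=[(66,404),(234,667),(510,546),(294,362),(120,389),(271,632)]
spx=[(280+a/4,140+b/4) for a,b in spx]
p2,e2=fit("side",pt,spx); print(p2,e2,"handle",p2[:2]+R2(p2[2])@[-.1275,0])
for q in (p,p2):
    h=at("side",(395.2,201.5),.115)[:2]; print(h, R2(q[2]).T@(h-q[:2]))
h=at("top",(317.8,146),.115)[:2]; print(h,R2(p[2]).T@(h-p[:2]))
E
```

```text
[ 0.5618 -0.031  -0.0699] 0.30665060670481115 handle [ 0.4347 -0.0221]
[ 0.5606 -0.0347 -0.0698] 0.6623072535051575 handle [ 0.4334 -0.0258]
[0.7172 0.0107] [0.1521 0.0524]
[0.7172 0.0107] [0.1531 0.0562]
[0.7197 0.0139] [0.1543 0.0558]
```

```bash
python3 - <<'E'
from h import *
mid=np.array([.5612,-.0327]); s=-.07
FR=mid+R2(s)@[.0375,-.053]; NR=mid+R2(s)@[-.0375,-.053]; print(FR,NR)
for n,p,th in(("A",(.397,-.336,.08),-.342),("FR",(*FR,.13),-.07),("NR",(*NR,.13),-.07),("B",(.407,.359,.08),-.2),("sel",(.576,-.378,.17),0),("sel",(.576,-.378,.17),1)):
    for k in(-np.pi/2,np.pi/2):
        j=arm.ik(p,Q(th+k)); print(n,round(th+k,2),j)
E
```

```text
[ 0.5949 -0.0882] [ 0.5201 -0.0829]
A -1.91 [ 0.4752  0.774   0.2866  1.9989 -0.4881  0.435   0.7896]
A 1.23 [ 1.0329  0.8295 -0.5865  1.9814  0.8292  0.5866  2.6728]
FR -1.64 [-0.1146  0.7797  0.3757  1.7464 -0.4147  0.6948  0.415 ]
FR 1.5 [ 0.5544  0.8781 -0.774   1.7237  0.7767  0.8748  2.5057]
NR -1.64 [-0.1039  0.696   0.341   1.96   -0.4195  0.5543  0.4545]
NR 1.5 [ 0.5976  0.7995 -0.7747  1.9379  0.8213  0.7547  2.4063]
B -1.77 [-0.959   0.7951  0.3087  1.936  -0.4854  0.4835 -0.5023]
B 1.37 [-0.6815  0.7743 -0.127   1.9271  0.204   0.4524  1.9851]
sel -1.57 [ 0.3188  0.847   0.4405  1.4458 -0.4068  0.9398  0.8703]
sel 1.57 [ 0.0465  1.0804  1.1307  1.4557 -1.0013  1.2458 -1.8471]
sel -0.57 [ 0.3937  0.8253  0.2932  1.4429 -0.2716  0.9133  1.7642]
sel 2.57 [ 0.0465  1.0804  1.1307  1.4557 -1.0013  1.2458 -0.8471]
```

```bash
python3 - <<'E'
from h import *
arm.move_gripper(1.0)
arm.movep([.397,-.336,.25],Q(-1.913))
im,T=shot("wrist","w4"); print(T); crop(im,"c8",210,130,220,180,3)
E
```

```text
(array([ 0.3981, -0.3348,  0.2501]), array([ 0.5777,  0.4087, -0.5766,  0.4084]))
```

View pics/c8.png

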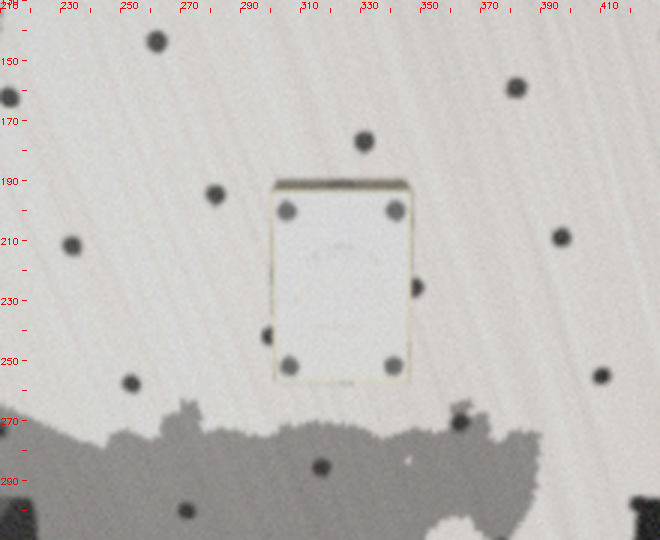

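```bash
python3 - <<'E'
from h import *
T=(np.array([ 0.3981, -0.3348,  0.2501]), np.array([ 0.5777,  0.4087, -0.5766,  0.4084]))
X=[at("wrist",(210+a/3,130+b/3),.026,T) for a,b in((271,190),(413,190),(409.5,383),(274,383))]
X=np.array(X);print(X,X.mean(0)); d=X[0]+X[1]-X[2]-X[3]; print(np.linalg.norm(d)/2,np.arctan2(d[1],d[0]), np.linalg.norm(X[0]-X[1]))
E
```

```text
[[ 0.3901 -0.3012  0.026 ]
 [ 0.4295 -0.3151  0.026 ]
 [ 0.4097 -0.3719  0.026 ]
 [ 0.37   -0.3578  0.026 ]] [ 0.3998 -0.3365  0.026 ]
0.06006407132039589 1.2320767602321308 0.041776703310913835
```

```bash
python3 - <<'E'
from h import *
th=-1.9096
arm.movep([.3998,-.3365,.14],Q(th))
arm.line_to([.3998,-.3365,.079],velocity=.1,ori=Q(th)); print(pose()[0],arm.read_ft_force())
arm.move_gripper(0,effort=40); print(arm.read_opening(),arm.read_ft_force())
arm.line_to([.3998,-.3365,.25],velocity=.2)
im,T=shot("wrist","w5"); print(arm.read_opening(),T,arm.read_time())
E
```

```text
[ 0.4001 -0.337   0.0797] [-0.2764 -0.7723 -0.0923]
0.4804050670229273 [0.644  0.696  4.5288]
0.47795792082025895 (array([ 0.3993, -0.3357,  0.2488]), array([-0.5769, -0.4096,  0.5773, -0.4076])) 13.3417
```

View pics/w5.png

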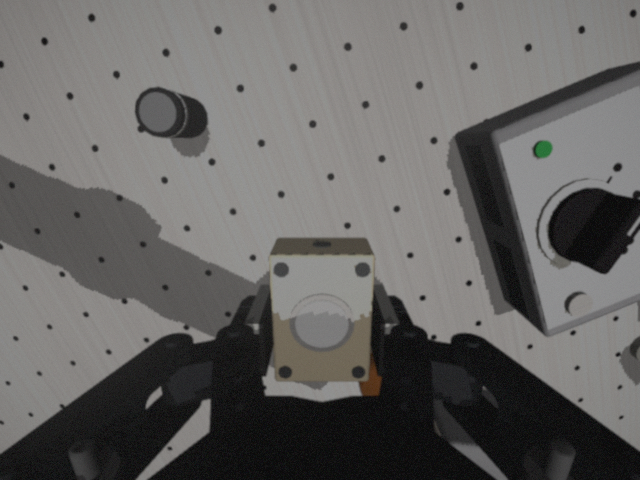

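```bash
python3 - <<'E'
from h import *
mid=np.array([.5612,-.0327]); s=-.07
FR=mid+R2(s)@[.0375,-.053]; q=Q(s-np.pi/2)
arm.movep([*FR,.25],q)
arm.line_to([*FR,.16],velocity=.15,ori=q); print(pose()[0],arm.read_ft_force())
im,T=shot("wrist","w6"); print(T)
im,T=shot("side","s6"); crop(im,"c9",280,140,190,180,4)
E
```

```text
[ 0.5953 -0.0892  0.1608] [ 0.021   0.1495 -0.0516]
(array([ 0.5953, -0.0892,  0.1608]), array([ 0.5177,  0.4813, -0.5172,  0.4825]))
```

View pics/w6.png

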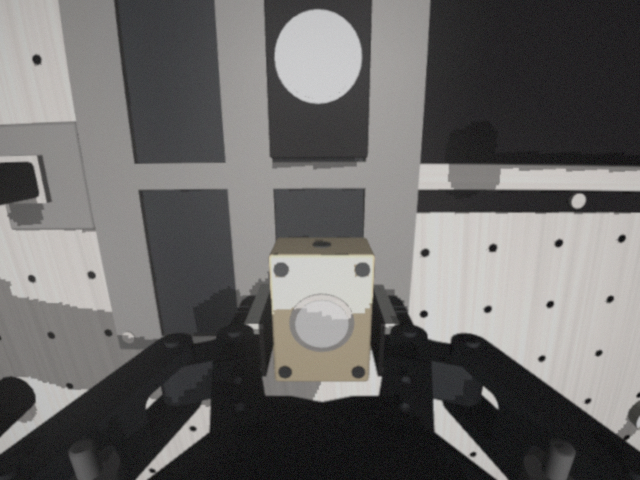

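View pics/c9.png

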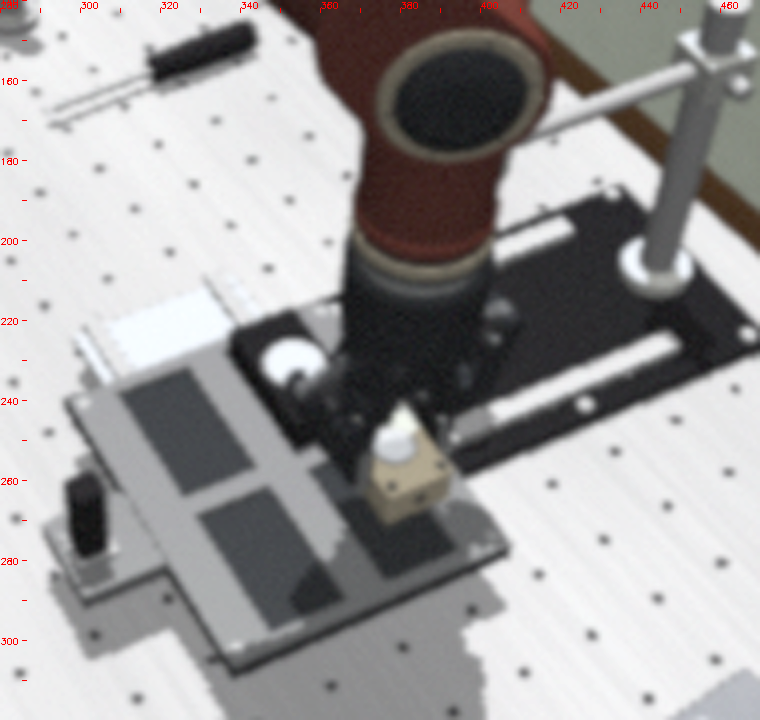

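```bash
python3 - <<'E'
from h import *
im=cv2.imread("pics/w6.png"); 
T=(np.array([ 0.5953, -0.0892,  0.1608]), np.array([ 0.5177,  0.4813, -0.5172,  0.4825]))
s=-.07
pts=[(.0125,-.007,.048),(.0625,-.007,.048),(.0375,.053,.07),(-.0125,-.007,.048),(-.0125,.007,.048)]
px=[(274,189),(363,189),(318,57),(229,190),(223.5,162.5)]
print(fit("wrist",pts,px,T))
E
```

```text
(array([ 0.5604, -0.0317, -0.0666]), np.float64(1.2827196187790375))
```

```bash
python3 - <<'E'
from h import *
mid=np.array([.5608,-.0324]); s=-.07
FR=mid+R2(s)@[.0375,-.053]; q=Q(s-np.pi/2)
arm.line_to([*FR,.130],velocity=.1,ori=q); print(pose()[0],arm.read_ft_force())
for z in (.127,.1255,.124,.123):
    arm.line_to([*FR,z],velocity=.03); f=arm.read_ft_force(); print(pose()[0],f)
    if f[2]>5: break
arm.move_gripper(.68); print(arm.read_opening(),arm.read_ft_force())
arm.line_to([*FR,.22],velocity=.15)
back=FR+[-.02,.09]
arm.movep([*(FR+[-.03,0]),.3],q)
im,T=shot("wrist","w7"); print(T)
im,_=shot("side","s7"); crop(im,"c10",280,140,190,180,4);print(arm.read_time())
E
```

```text
[ 0.5945 -0.0879  0.13  ] [ 0.041   0.0564 -1.3322]
[ 0.5947 -0.088   0.1273] [-0.2019  0.1232 -0.9938]
[ 0.5945 -0.0879  0.1255] [ 0.988  -1.0537 -0.1247]
[ 0.5944 -0.0878  0.1239] [-0.5905 -0.3847 -1.0392]
[ 0.5946 -0.0879  0.1235] [-1.5186  1.1416  3.1791]
0.679632780425829 [ 0.0363 -0.5071 -0.1196]
(array([ 0.5642, -0.0879,  0.3002]), array([ 0.5174,  0.4822, -0.5171,  0.4821]))
18.4833
```

View pics/w7.png

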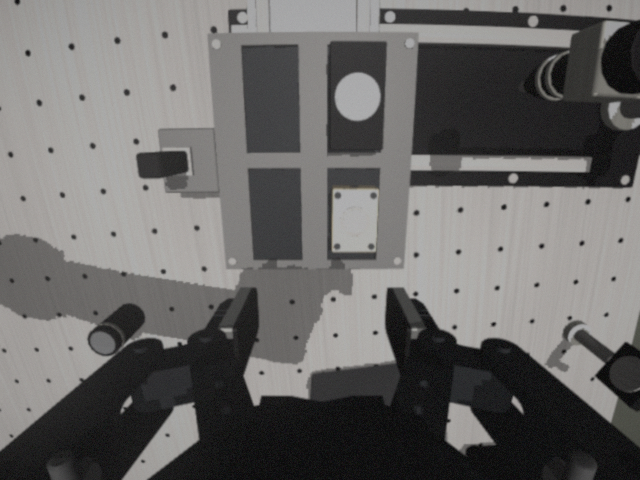

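View pics/c10.png

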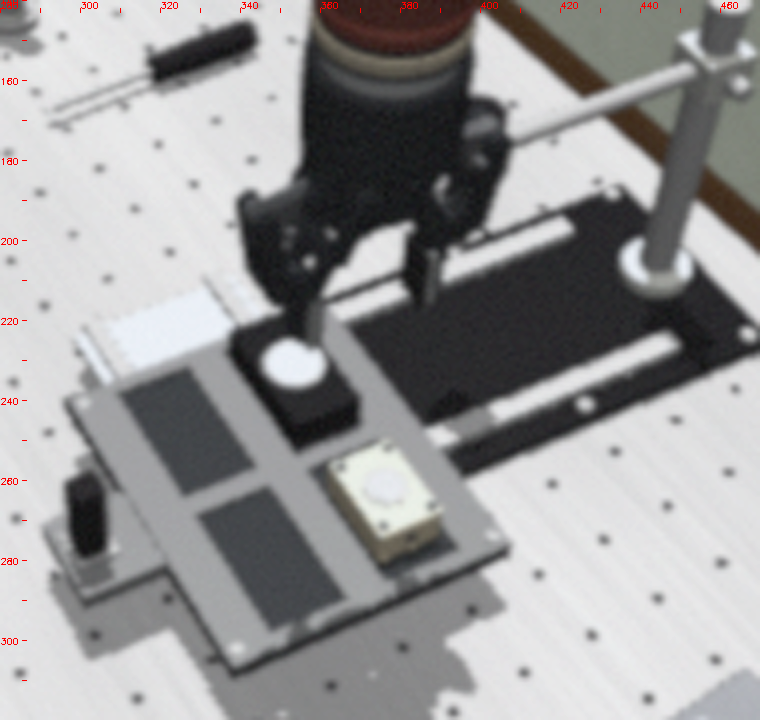

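Short cell is lying in the far-right pocket (wrist picture, window at (354,213)). Now the long cell.

```bash
python3 - <<'E'
from h import *
arm.move_gripper(1.0)
arm.movep([.407,.359,.27],Q(-1.776))
im,T=shot("wrist","w8"); print(T); crop(im,"c11",210,130,220,200,3)
E
```

```text
(array([0.4082, 0.3577, 0.2703]), array([ 0.5494,  0.445 , -0.549 ,  0.4458]))
```

View pics/c11.png

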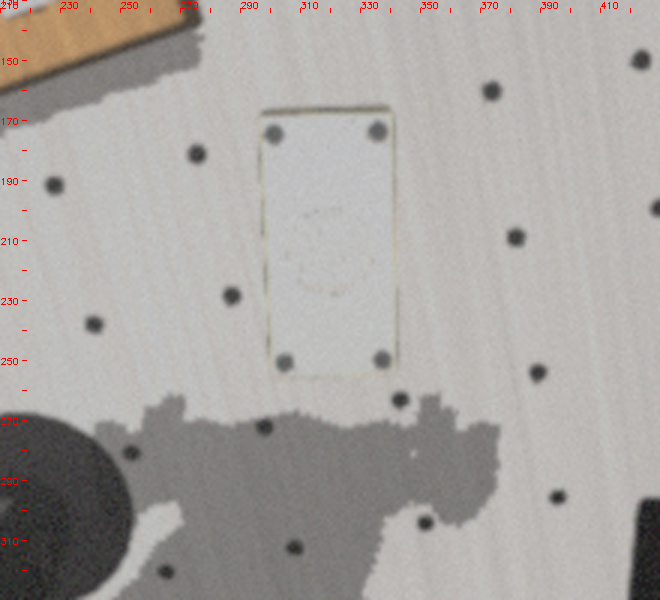

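```bash
python3 - <<'E'
from h import *
T=(np.array([0.4082, 0.3577, 0.2703]), np.array([ 0.5494,  0.445 , -0.549 ,  0.4458]))
X=[at("wrist",(210+a/3,130+b/3),.026,T) for a,b in((260,115),(394,111),(396.5,376),(269,378))]
X=np.array(X); c=X.mean(0); d=X[0]+X[1]-X[2]-X[3]; w=X[1]+X[2]-X[0]-X[3]
print(c,np.linalg.norm(d)/2,np.linalg.norm(w)/2,np.arctan2(d[1],d[0]),np.arctan2(w[1],w[0])+np.pi/2)
E
```

```text
[0.4084 0.3642 0.026 ] 0.08592067395623476 0.041770485041126106 1.3823511016443015 1.3846479297460923
```

```bash
python3 - <<'E'
from h import *
print(at("top",(222,321),.01),at("top",(143,298),.045))
q=Q(-1.7586); c=[.4084,.3642]
arm.movep([*c,.15],q)
arm.line_to([*c,.079],velocity=.1,ori=q); print(pose()[0],arm.read_ft_force())
arm.move_gripper(0,effort=40); print(arm.read_opening(),arm.read_ft_force())
arm.line_to([*c,.27],velocity=.2)
mid=np.array([.5608,-.0324]); s=-.07
NR=mid+R2(s)@[-.0375,-.053]; q=Q(s-np.pi/2)
arm.movep([*NR,.25],q)
arm.line_to([*NR,.16],velocity=.15,ori=q); print(pose()[0],arm.read_ft_force())
im,T=shot("wrist","w9"); print(T,arm.read_opening())
im,T=shot("side","s9"); crop(im,"c12",280,140,190,180,4)
E
```

```text
[0.278  0.2826 0.01  ] [0.3413 0.4887 0.045 ]
[0.4089 0.3645 0.0797] [-0.3785  0.0348 -0.5277]
0.4813827842973829 [-0.6234  0.053   4.4063]
[ 0.5203 -0.0826  0.1606] [-0.4892 -0.7916 -1.49  ]
(array([ 0.5203, -0.0826,  0.1606]), array([ 0.5173,  0.4819, -0.5168,  0.4828])) 0.4779559076539348
```

View pics/w9.png

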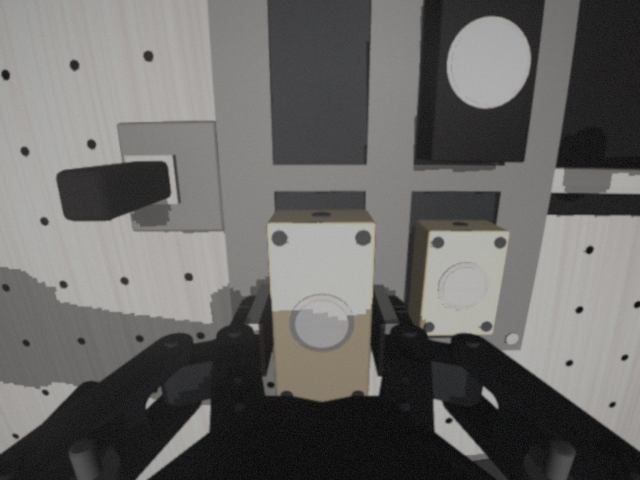

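View pics/c12.png

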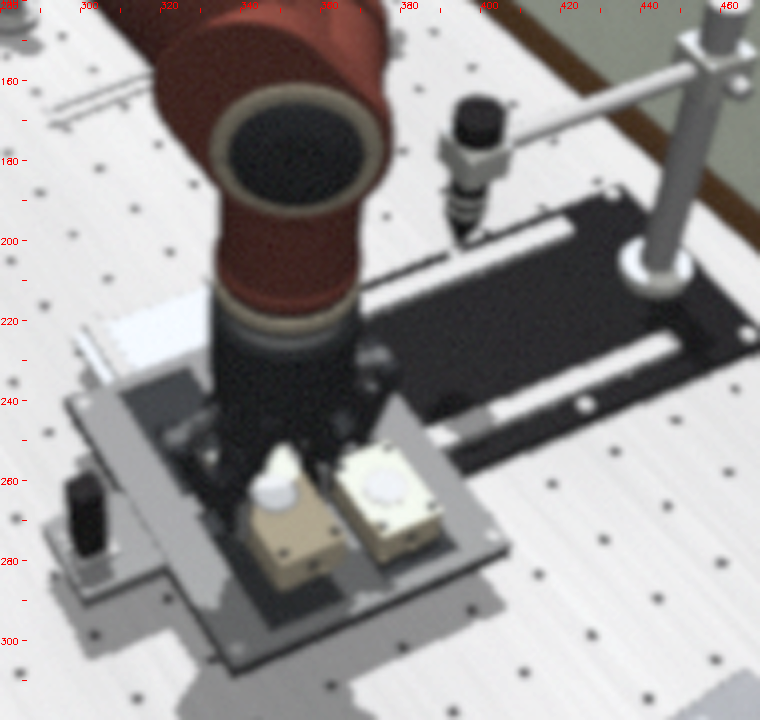

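```bash
python3 - <<'E'
from h import *
im=cv2.imread("pics/w9.png"); crop(im,"c13",250,150,270,200,3)
E
```

```text
(no output)
```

View pics/c13.png

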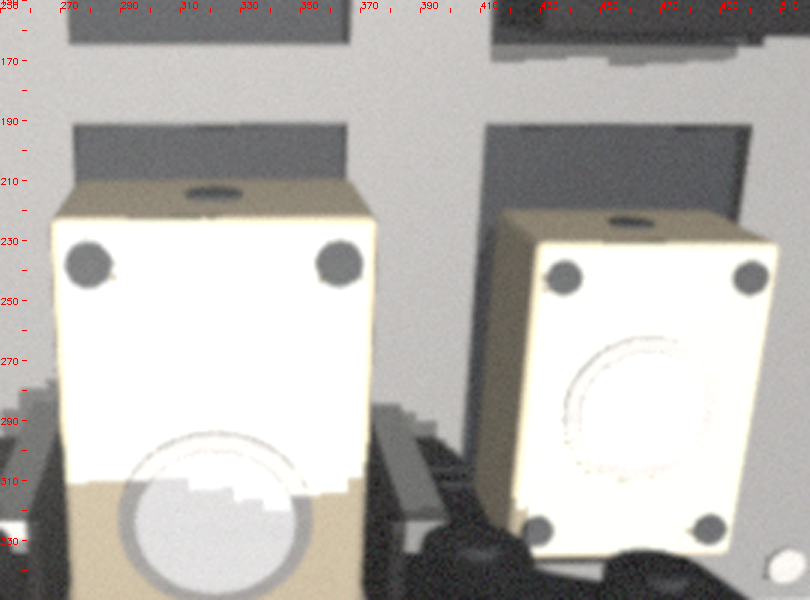

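```bash
python3 - <<'E'
from h import *
T=(np.array([ 0.5203, -0.0826,  0.1606]), np.array([ 0.5173,  0.4819, -0.5168,  0.4828]))
g=lambda a,b,z: at("wrist",(250+a/3,150+b/3),z,T)[:2]
s=-.07; o=np.array([.5608,-.0324])
for n,p in dict(cellL=g(53,217,.107),cellR=g(374,217,.107),pL=g(73,125,.048),pR=g(348,124,.048),fL=g(486,125,.048),fR=g(752,125,.048),pl2=g(348,43,.048),sA=g(537,243,.07),sB=g(777,243,.07),sC=g(727,554,.07),sD=g(512,556,.07)).items(): print(n,R2(s).T@(p-o)*1e3)
E
```

```text
cellL [-57.4014 -10.0153]
cellR [-16.4267 -10.0375]
pL [-62.5812  -6.7635]
pR [-12.2383  -6.6009]
fL [13.1934 -6.7154]
fR [63.2257 -6.4192]
pl2 [-12.7449   7.958 ]
sA [ 17.267  -23.2951]
sB [ 58.5832 -23.2652]
sC [ 59.0215 -83.3452]
sD [ 18.2841 -83.1374]
```

```bash
python3 - <<'E'
from h import *
mid=np.array([.5608,-.0324]); s=-.07
N=mid+R2(s)@[-.0375,-.053]; q=Q(s-np.pi/2)
for z in (.130,.127,.1255,.124,.123):
    arm.line_to([*N,z],velocity=.04,ori=q); f=arm.read_ft_force(); print(pose()[0],f)
    if f[2]>5: break
arm.move_gripper(.68); print(arm.read_opening(),arm.read_ft_force())
arm.line_to([*N,.22],velocity=.15)
arm.movep([.545,-.0879,.3],q)
im,T=shot("wrist","w10"); print(T)
im,_=shot("side","s10"); crop(im,"c14",280,140,190,180,4);print(arm.read_time())
im,_=shot("top","t10")
E
```

```text
[ 0.5198 -0.0828  0.1301] [-0.369  -0.3075 -2.1976]
[ 0.5196 -0.0826  0.1269] [-0.3452 -0.147  -1.987 ]
[ 0.5196 -0.0826  0.1255] [ 0.5849 -0.1197 -2.1744]
[ 0.5196 -0.0826  0.1239] [-0.053   0.4656 -1.7384]
[ 0.5198 -0.0827  0.1235] [-0.4399 -0.0855  2.746 ]
0.6812495143625654 [ 0.6082  0.4401 -0.7641]
(array([ 0.545 , -0.0879,  0.2996]), array([-0.5171, -0.4824,  0.5173, -0.4821]))
29.725
```

View pics/w10.png

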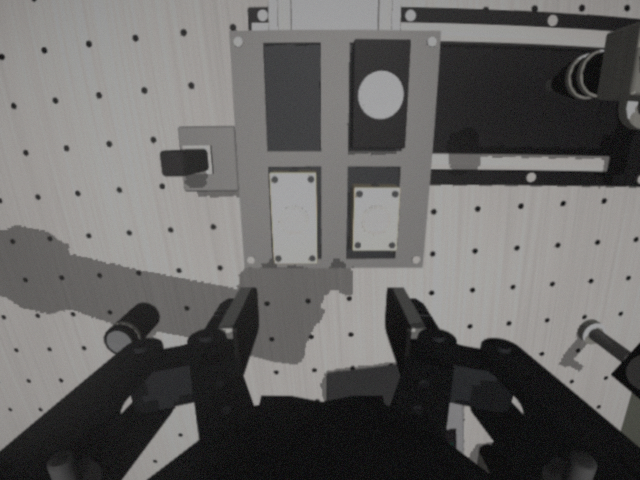

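View pics/c14.png

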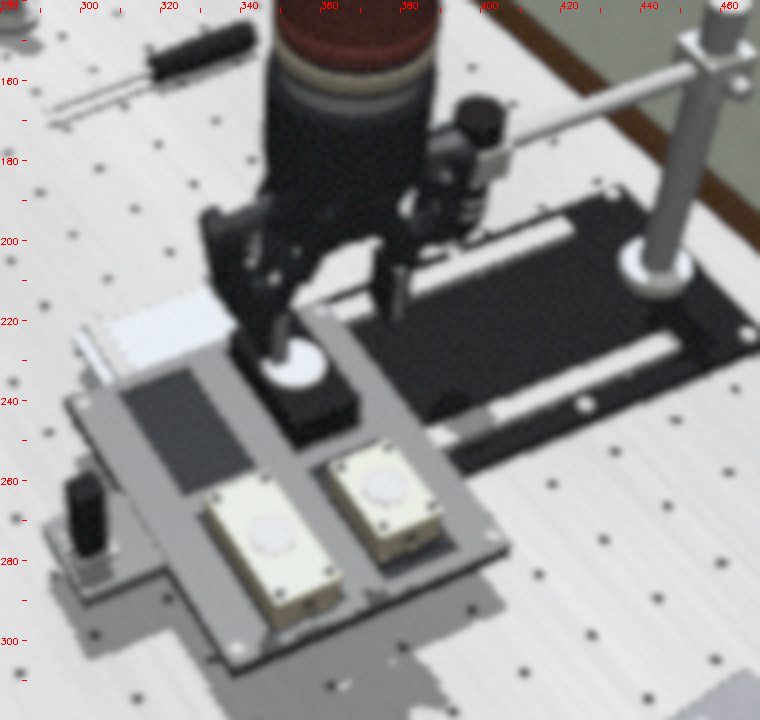

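View pics/t10.png

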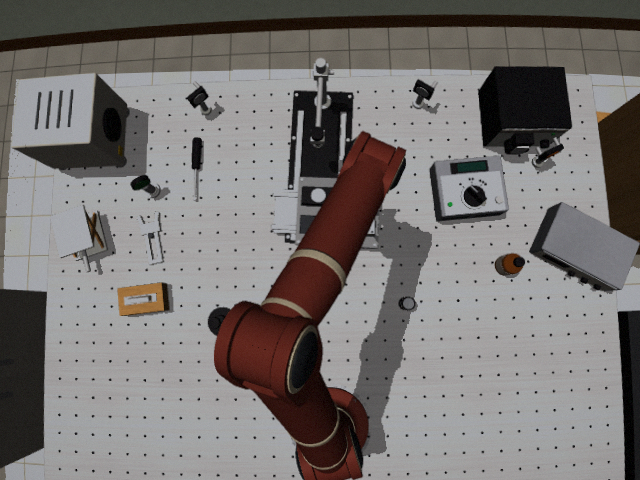

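```bash
python3 - <<'E'
from h import *
arm.move_gripper(0.6)
arm.movep([.56,-.37,.32],Q(-.6))
im,T=shot("wrist","w11"); print(T,arm.read_joint_positions()); 
E
```

```text
(array([ 0.5607, -0.3684,  0.3197]), array([ 0.2092,  0.6758, -0.2079,  0.6755])) [ 0.3913  0.6514  0.2944  1.3378 -0.1931  1.1811  1.6754]
```

View pics/w11.png

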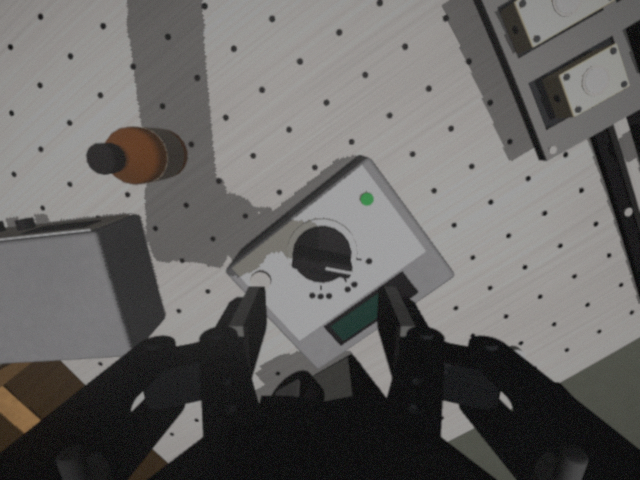

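```bash
python3 - <<'E'
from h import *
im=cv2.imread("pics/w11.png"); crop(im,"c15",220,145,240,190,3); crop(im,"c16",280,205,100,100,7)
E
```

```text
(no output)
```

View pics/c15.png

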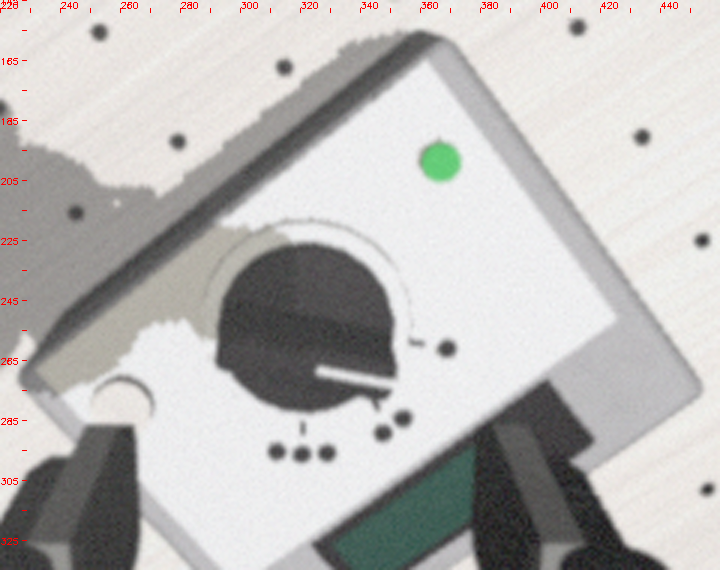

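View pics/c16.png

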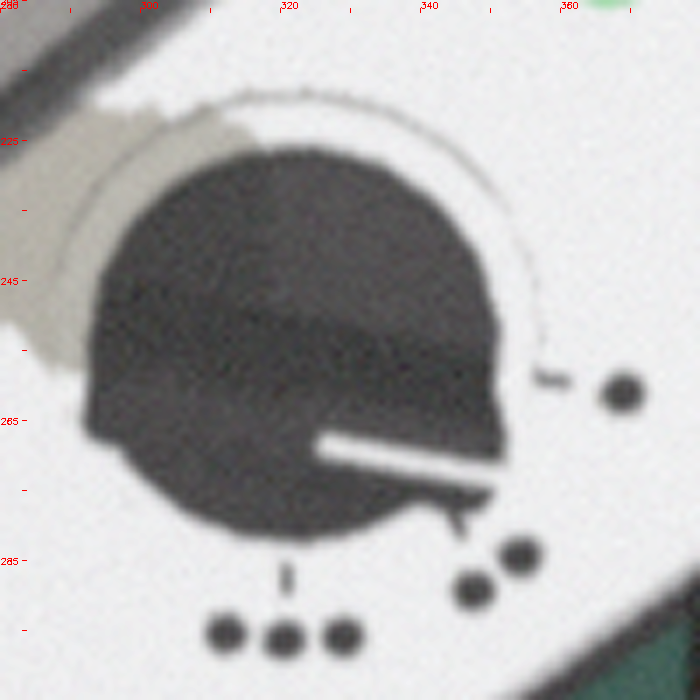

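```bash
python3 - <<'E'
from h import *
T=(np.array([ 0.5607, -0.3684,  0.3197]), np.array([ 0.2092,  0.6758, -0.2079,  0.6755]))
g=lambda a,b,z: at("wrist",(280+a/7,205+b/7),z,T)
c=g(295,345,.09);print(c)
w0,w1=g(318,443,.122),g(505,477,.122); print(w0,w1,"bar dir",np.arctan2(*(w1-w0)[[1,0]]))
for n,p in(("1",g(555,380,.08)),("2",g(457,524,.08)),("3",g(287,578,.08)),("1p",g(623,392,.08)),("2p",g(497,573,.08)),("3p",g(284,638,.08))):
    d=p-c; print(n,np.arctan2(d[1],d[0]),np.hypot(*d[:2]))
# box edges
h=lambda a,b: at("wrist",(220+a/3,145+b/3),.08,T)
A,B,C=h(20,378),h(447,40),h(702,390); print(A,B,C,np.arctan2(*(C-B)[[1,0]]),np.arctan2(*(B-A)[[1,0]])-np.pi/2, np.linalg.norm(B-C),np.linalg.norm(A-B))
# center: box mid - ; A near right, B near left, C far left
m=(A+C)/2; psi=np.arctan2(*(C-B)[[1,0]]); print("sel from box",m[:2]-R2(psi)@[.03,0])
for th in(.7,.8,.5,.1,-.6,-.7):
    print(th,arm.ik([c[0],c[1],.17],Q(th+psi)))
E
```

```text
[ 0.5869 -0.384   0.09  ]
[ 0.5899 -0.3828  0.122 ] [ 0.6066 -0.3663  0.122 ] bar dir 0.7780108899200127
1 0.7394317208424972 0.03759130377845278
2 0.052125974437924404 0.03834126455319329
3 -0.6274306779501083 0.03888369730119067
1p 0.7490953170428636 0.04740149648161527
2p 0.053669664025518954 0.04802203668205678
3p -0.6310270340167664 0.0483982220570404
[ 0.5506 -0.4744  0.08  ] [ 0.538  -0.2992  0.08  ] [ 0.683  -0.2889  0.08  ] 0.07152149793532471 0.07148296021109157 0.14537928319581922 0.17561135937666453
sel from box [ 0.5869 -0.3838]
0.7 [ 0.8406  0.892  -0.5832  1.3822  0.5259  1.0234  2.4969]
0.8 [ 0.8406  0.892  -0.5832  1.3822  0.5259  1.0234  2.5969]
0.5 [ 0.5569  0.8263 -0.0165  1.3937  0.0152  0.9218  2.6788]
0.1 [ 0.5032  0.8278  0.0863  1.3959 -0.0797  0.9214  2.3523]
-0.6 [ 0.4223  0.8379  0.2428  1.3991 -0.2245  0.9316  1.7642]
-0.7 [ 0.4109  0.8401  0.2651  1.3996 -0.2451  0.9342  1.6801]
```

```bash
cat >> h.py <<'E'
SEL=np.array([.587,-.384]); PSI=.067
def turn(a,b):
    """grip selector at value a, turn to b, release, rise"""
    q=Q(PSI+.7-a)
    # use the flexible configuration found for 1-pip
    arm.move_gripper(.55)
    arm.movep([*SEL,.25],q)
    arm.line_to([*SEL,.171],velocity=.1,ori=q); print("down",arm.read_ft_force(),pose()[0])
    arm.move_gripper(0,effort=40); print("grip",arm.read_opening(),arm.read_ft_force(),arm.read_wrist_torque())
    j=np.array(arm.read_joint_positions()); n=max(1,int(np.ceil(abs(b-a)/.24)))
    for k in range(1,n+1):
        jj=j.copy(); jj[6]-=(b-a)*k/n; arm.move_j(jj)
    print("turned",arm.read_joint_positions()[6],arm.read_ft_force(),arm.read_wrist_torque())
    arm.move_gripper(.55); p=arm.read_tool_pos(); arm.line_to([p[0],p[1],.26],velocity=.15)
E
python3 - <<'E'
from h import *
turn(0,.7)
arm.movep([.565,-.384,.32],Q(-.6))
im,T=shot("wrist","w12"); crop(im,"c17",270,195,110,120,5); print(arm.read_time(),arm.read_joint_positions())
E
```

```text
down [-0.2853 -0.4859  0.2689] [ 0.5875 -0.3841  0.1719]
grip 0.1563401041883943 [ 0.3236 -0.8943  1.9475] [-0.1042 -0.0248  0.0152]
turned 1.8190662125688424 [ 3.6883 -3.0575 -1.7506] [-0.6651 -0.6684  0.0315]
36.4417 [ 0.7898  0.6933 -0.4398  1.2829  0.2922  1.2317  1.315 ]
```

View pics/c17.png

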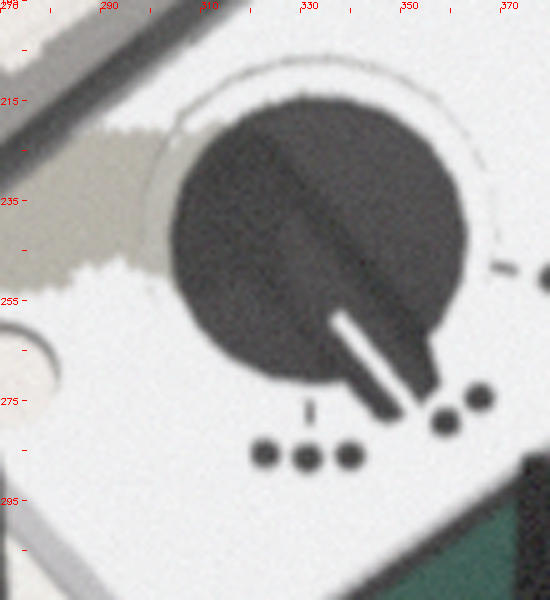

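```bash
cat >> h.py <<'E'
YAW=-.07; UX=np.array([np.cos(YAW),np.sin(YAW),0]); UY=np.array([-np.sin(YAW),np.cos(YAW),0]); QH=Q(YAW)
ZH=.143
E
python3 - <<'E'
from h import *
H=np.array([.4336,-.0235,ZH])
arm.movep([.5,-.2,.3],QH)
arm.movep(H+[0,0,.09],QH)
arm.line_to(H,velocity=.15); print(pose()[0])
arm.move_gripper(0,effort=60); p0=arm.read_tool_pos(); print("grip",arm.read_opening(),p0,arm.read_ft_force())
for d in (.012,.016,.018,.02,.022,.024,.026,.028):
    arm.line_to(H-UY*d,velocity=.05); arm.pause(.1); f=arm.read_ft_force(); p=arm.read_tool_pos(); print(d,f@UX,f@UY,(p-H)@UX,(p-H)@UY)
    if f@UY>9: break
print(arm.read_time())
E
```

```text
[ 0.4344 -0.024   0.1434]
grip 0.22739965534610895 [ 0.4342 -0.0236  0.1439] [-1.0248 -0.2564  5.7138]
0.012 -0.6159459540791862 -2.2117129051746516 0.0005906712272453095 -0.013105698958049439
0.016 -1.370920302908934 -1.783634228268687 0.0006190813862273795 -0.016801399767725614
0.018 -1.6105007202239545 0.4932792265089721 0.0005928745252876959 -0.01842688533628402
0.02 -0.022680306368744775 3.403961486636411 0.0006162734255272217 -0.01918527360590589
0.022 -1.045765598259987 6.899456094981837 0.000589385298845265 -0.019450321452962587
0.024 -0.5901610159464397 11.379834694496958 0.0005773710507404124 -0.019712699049292237
41.4
```

```bash
python3 - <<'E'
from h import *
H=np.array([.4336,-.0235,ZH]); X0=.0006
def go(x,y,v=.08):
    arm.line_to(H+UX*(x+X0)+UY*(y+.056),velocity=v); arm.pause(.1)
    p=arm.read_tool_pos(); f=arm.read_ft_force(); print("slide",(p-H)@UX-X0,(p-H)@UY-.056,"f",f@UX,f@UY,f[2])
go(0,-.053); go(.02,-.053); go(.115,-.053); go(.115,-.053)
im,_=shot("side","s13"); crop(im,"c18",300,130,180,150,4)
im,T=shot("wrist","w13"); print(T,arm.read_opening(),arm.read_time())
E
```

```text
slide 1.6925370304003598e-05 -0.05274856303449314 f -2.5402620490154195 2.232070882849654 9.455553780356174
slide 0.020990109974598582 -0.053303203288567795 f 0.07663958978106283 0.16964079244069785 7.581230426558814
slide 0.1154531477469109 -0.05307844083817513 f -0.17361299487557325 0.8183167348273456 5.992584560861409
slide 0.11543628894306984 -0.05309675805904443 f -0.41442806228587853 0.7754554514272006 5.834869536568671
(array([ 0.5495, -0.0287,  0.1438]), array([ 0.0246,  0.706 , -0.0247,  0.7073])) 0.22564363651267272 44.3833
```

View pics/c18.png

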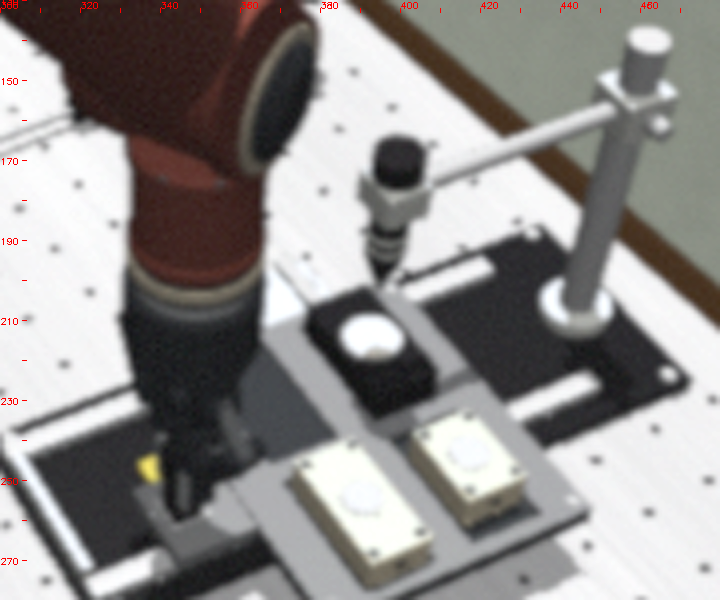

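View pics/w13.png

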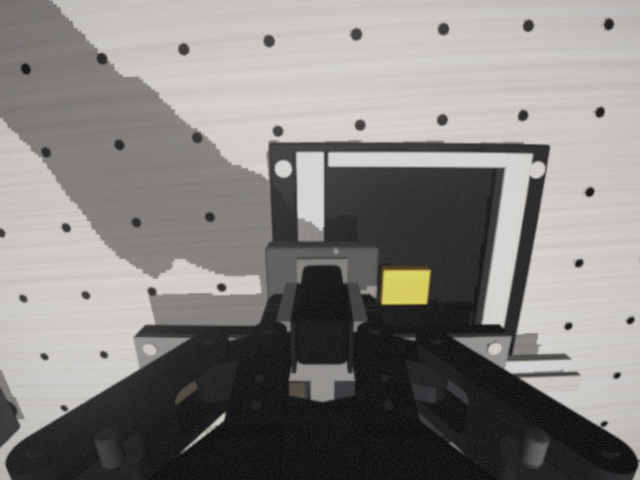

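```bash
python3 - <<'E'
from h import *
im=cv2.imread("pics/s13.png"); crop(im,"c19",365,165,60,65,10)
g=at("side",(392.7,214.7),.07); h=at("side",(395,201.3),.115); print(g,h,R2(YAW).T@(h-g)[:2]*1e3)
E
```

```text
[0.7151 0.0097 0.07  ] [0.7172 0.0115 0.115 ] [1.9931 1.8785]
```

View pics/c19.png

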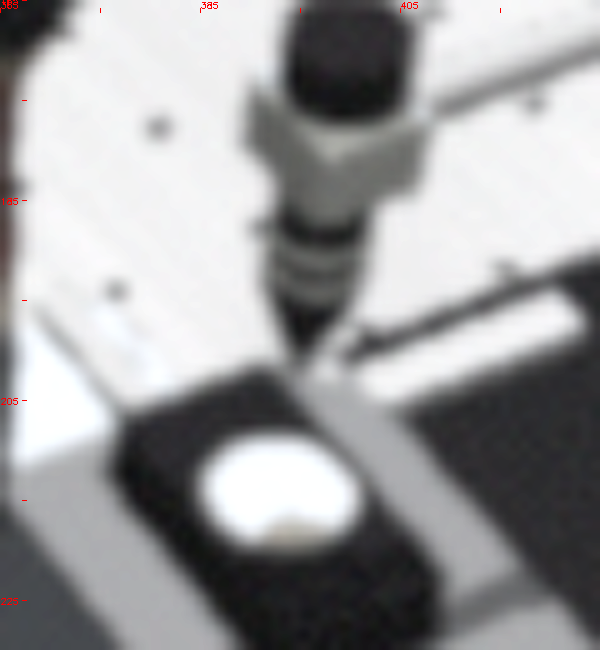

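```bash
python3 - <<'E'
from h import *
arm.pause(1.3)
arm.move_gripper(.5); p=arm.read_tool_pos(); print(p)
arm.line_to([p[0],p[1],.26],velocity=.2)
arm.movep([.5,-.2,.3],QH)
turn(.7,1.4)
arm.movep([.565,-.384,.32],Q(-.6))
im,T=shot("wrist","w14"); crop(im,"c20",270,195,110,120,5); print(arm.read_time())
im,_=shot("side","s14"); crop(im,"c21",300,130,180,150,4)
E
```

```text
[ 0.5485 -0.029   0.1425]
down [0.5078 0.7432 0.0432] [ 0.5876 -0.3841  0.1719]
grip 0.15432720360978433 [-0.6566 -2.8476  2.6282] [-0.4156  0.0034 -0.0016]
turned 1.1124107127735843 [-0.4999 -2.5124 -0.0382] [-0.515  -0.057   0.0177]
52.5083
```

View pics/c20.png

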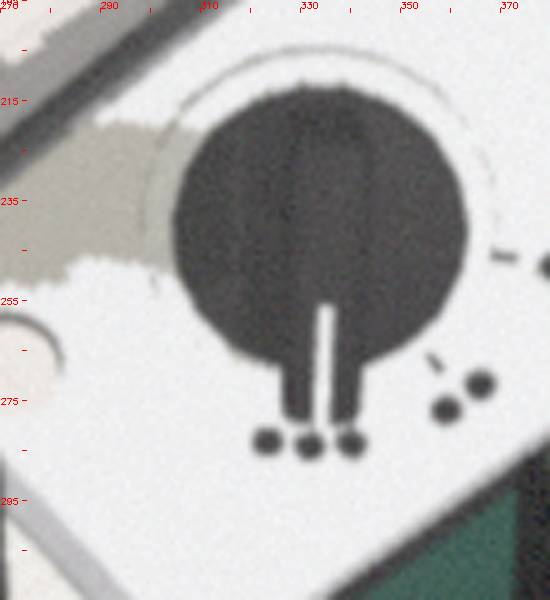

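View pics/c21.png

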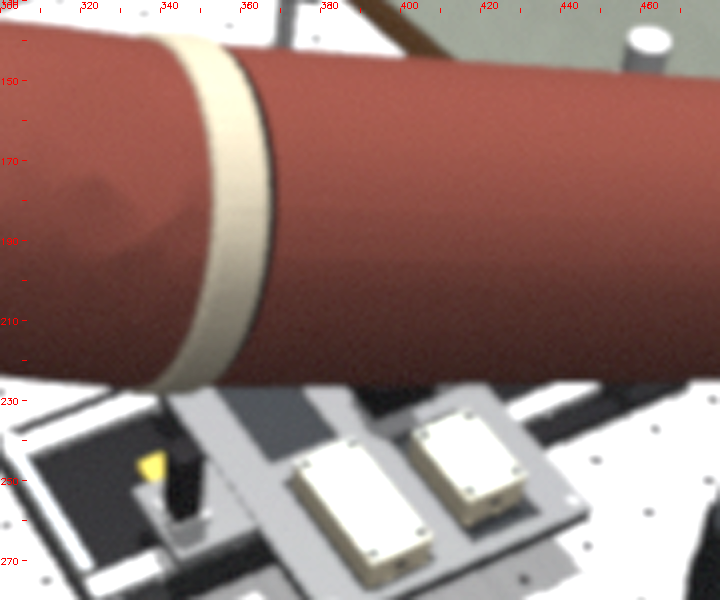

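```bash
cat >> h.py <<'E'
H=np.array([.4336,-.0235,ZH]); X0=.0006
def go(x,y,v=.08):
    arm.line_to(H+UX*(x+X0)+UY*(y+.056),velocity=v); arm.pause(.1)
    p=arm.read_tool_pos(); f=arm.read_ft_force(); print("slide",(p-H)@UX-X0,(p-H)@UY-.056,"f",f@UX,f@UY,f[2],"t",arm.read_time())
E
python3 - <<'E'
from h import *
arm.movep([.5,-.2,.3],QH)
p=H+UX*(.1154+X0)+UY*.003
arm.movep(p+[0,0,.1],QH)
arm.line_to(p,velocity=.15); arm.move_gripper(0,effort=60); print(arm.read_opening())
go(.115,-.053)
go(.115,.0533); go(.1145,.0533)
im,_=shot("side","s15"); crop(im,"c22",350,150,100,110,6)
arm.pause(1.2); go(.1145,.0533)
E
```

```text
0.22459684601254956
slide 0.11591726743350893 -0.05297914111094796 f 0.12334074400393673 -0.9446238045653593 7.216260335450864 t 55.65
slide 0.11566049393575498 0.05400496079595974 f -0.8160909952132526 -0.06945103504865581 6.320940432683018 t 57.225
slide 0.11554120858989504 0.05400030515542848 f 1.4819941383910962 0.43902845316766237 5.166936969740624 t 57.575
slide 0.11553932908791982 0.05398496237335638 f 0.9253587487839424 0.6648184913550859 5.325348004466307 t 59.175
```

View pics/c22.png

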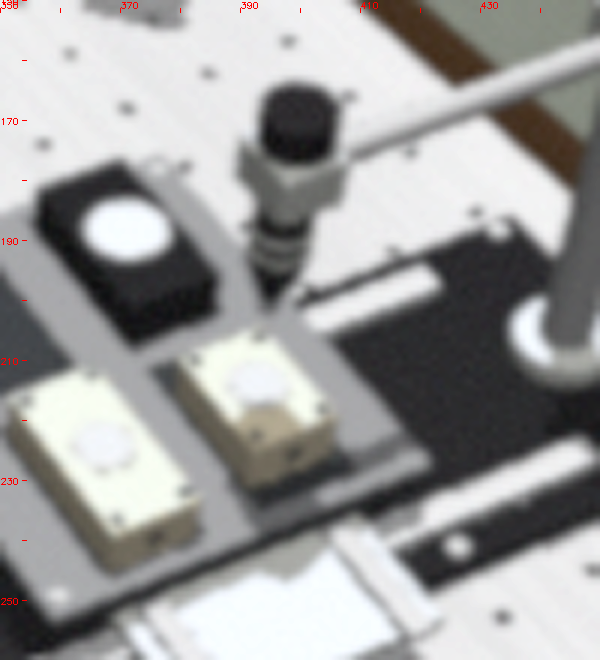

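```bash
python3 - <<'E'
from h import *
g=at("side",(393.2,213.8),.07); h=at("side",(395,201.2),.115); print(R2(YAW).T@(h-g)[:2]*1e3)
go(.189,.053)
im,_=shot("side","s16"); crop(im,"c23",350,150,100,110,6)
print(arm.read_joint_positions())
arm.pause(1.2); go(.189,.053)
E
```

```text
[-0.6145  0.1113]
slide 0.18999068489999554 0.05407393607739971 f 1.2944694988069478 0.7838999971491547 5.393859153911012 t 60.3583
[ 0.207   0.8516 -0.6349  1.6165  0.617   0.8788  0.8334]
slide 0.18995699047517509 0.054055387409112095 f 1.7226865545212509 1.3813933924319455 5.157373416094508 t 61.9583
```

View pics/c23.png

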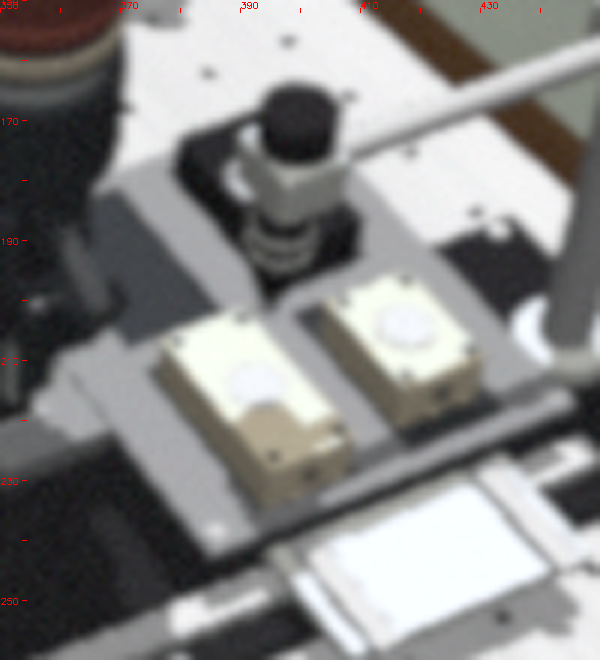

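```bash
python3 - <<'E'
from h import *
go(.1,.053,.12);go(.02,.053,.1);go(.002,.053,.06);go(-.004,.053,.05);go(-.0015,.053,.05)
arm.move_gripper(.5); p=arm.read_tool_pos(); arm.line_to([p[0],p[1],.26],velocity=.2)
arm.movep([.5,-.2,.3],QH)
im,_=shot("side","s17"); crop(im,"c24",280,150,180,150,4)
turn(1.4,0)
arm.movep([.565,-.384,.32],Q(-.6))
im,T=shot("wrist","w18"); crop(im,"c25",270,195,110,120,5); print(arm.read_time())
E
```

```text
slide 0.09940699370420907 0.05348695401297351 f -1.9055353873060663 -0.03659597436302941 9.389666334891311 t 62.95
slide 0.01946455333674732 0.05329302930860449 f -1.520502938402733 0.2872418541405304 11.734692635033454 t 64.0
slide 0.0003345922684997783 0.05329918294459656 f -4.697188247930099 -0.5963325478848296 14.39207291996426 t 64.55
slide -0.0002655347493158486 0.05333527770537436 f 8.317313010799337 0.3821140178329757 3.114981067822087 t 64.9167
slide -4.430215349371619e-06 0.05337258863335934 f 2.6530104055110564 0.2403661723561874 8.237118672169323 t 65.2667
down [-0.0228  0.2825 -0.0974] [ 0.5876 -0.3841  0.1719]
grip 0.1545682243818591 [-2.9119 -1.9849  3.7717] [-0.3099  0.4901  0.0769]
turned 2.5128001948006125 [-1.1698 -2.2405  2.8163] [-0.2185  0.4309  0.0097]
74.2167
```

View pics/c24.png

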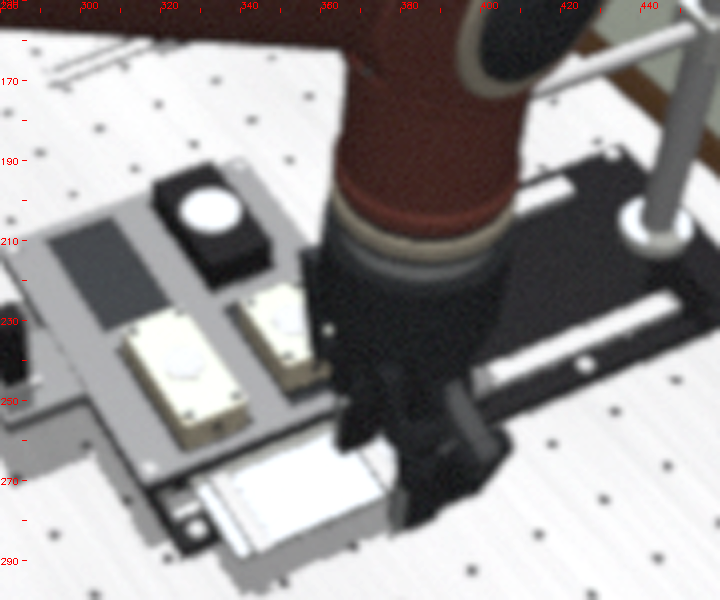

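View pics/c25.png

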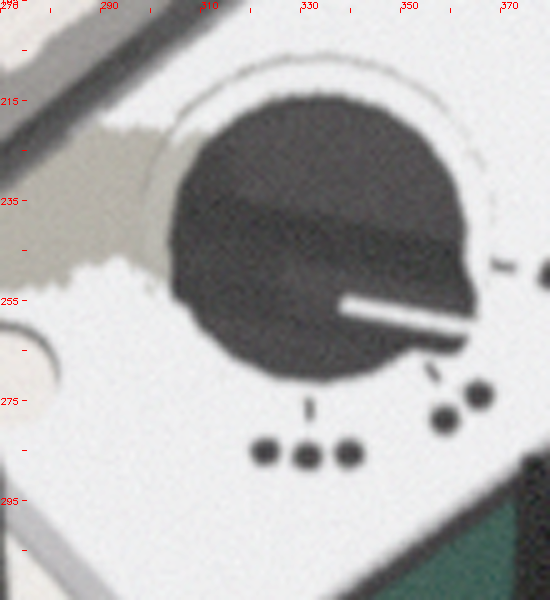

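```bash
python3 - <<'E'
from h import *
im,_=shot("side","s19"); im,_=shot("top","t19"); crop(im,"c26",250,120,160,140,5)
E
```

```text
(no output)
```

View pics/t19.png

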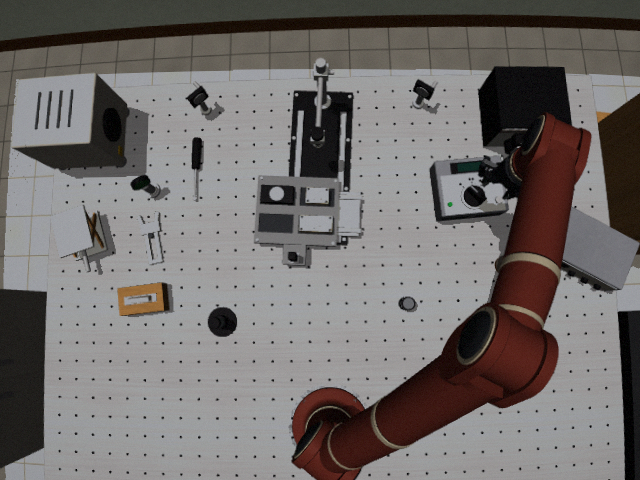

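View pics/c26.png

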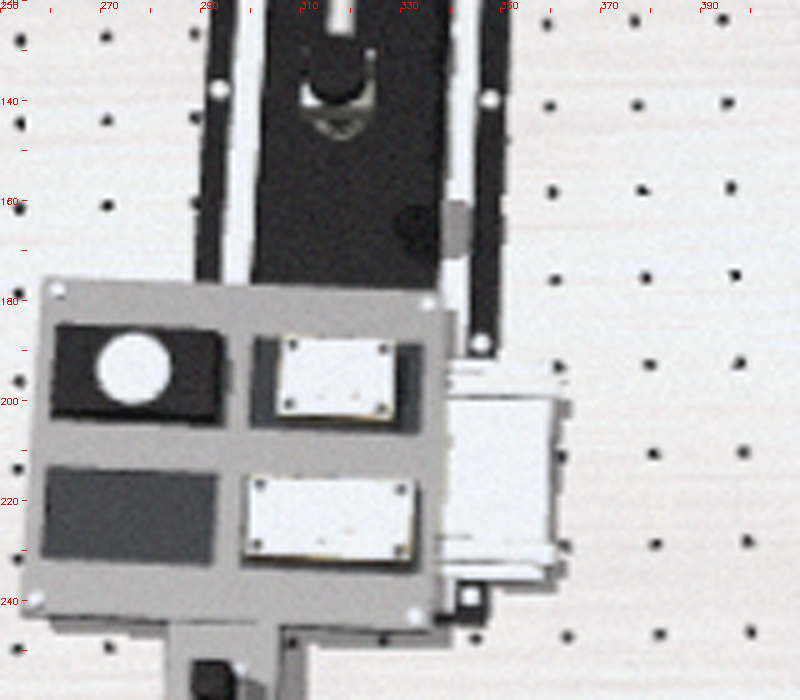

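View pics/s19.png

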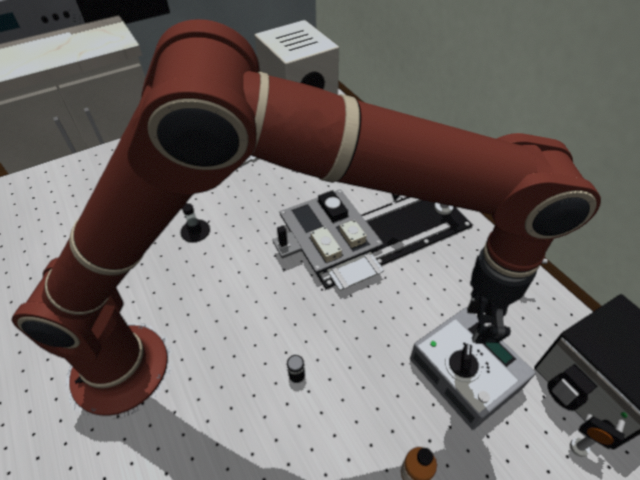

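Both cells are in their pockets, with windows at about (317,195) and (316,223) in the top picture. The carrier is at the load stop, the table has no other cell, and the bystanders are where they started. I'm handing in.

```bash
python3 - <<'E'
from station import ticket,arm
print(arm.read_ft_force()); ticket.finish_job(); print(arm.read_time())
E
```

```text
[-0.46207366 -0.16773084  0.28393283]
the job is handed in; nothing more can be done
the job is handed in; nothing more can be done
```

I carried out every step and handed the job in at about 74 s of the 210 s allowed; the hand-in gave no verdict. Only two cells were there, the short and the long (I measured 60 mm and 86 mm), so the middle-cell step did not apply.

**What I did**
- I pulled the carrier to its load stop, then laid the short cell in the far right pocket and the long cell in the near right pocket.
- I turned the selector to two pips, held the tile under the head, and turned to three pips with the tile still there.
- I then held the short and the long cell under the head for more than a second each.
- At the end I clicked the carrier back on the load stop and turned the selector back to one pip.

**Last checks**
- **Load stop:** the x slide read about 0.0 mm from the arm's position after it clicked home.
- **Selector:** the picture shows the pointer in its starting one-pip direction.
- **Cells and bystanders:** both cells lie in their pockets, and every bystander I could see is where it started. The bottle was partly out of view.
- **Robot:** the gripper was clear of everything.

**Disagreements**
- The cameras differed from each other by 2–4 mm, so I set the head position from the load stop and the y end stop instead.
- The side camera then put the tile about 2–3 mm and the short cell's window about 1 mm off the head axis. The long cell's window appeared at the same picture position as the short one's. All are within the 7 mm allowed.

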